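Stock the drug tray, lock the narcotics box and hang up the keys

ROBOT

A 6-joint arm with a two-finger parallel gripper is mounted at the origin on the work surface. World frame = base frame: x ahead of the robot, y to its left, z up, the work surface at z = 0. Lengths are in m, angles in rad, forces in N, time in s.
With the tool pointing down it reaches from about 0.375 to 0.9 m from the base axis. Payload 3.1 kg.
Tool frame: the origin (TCP) lies on the front face of the gripper's body, between the roots of the fingers; the fingertips stand 73 mm ahead of it and the grasp point (between the pads) lies 54 mm ahead of it; z points along the fingers, y is the line along which they close (so a half turn about z gives the same grasp; the last joint's range is limited). The gripper opens to 85 mm and grips with 20 to 120 N. Pads are 22 mm wide; open, the fingers measure 114 mm over their backs; the gripper's body (76 mm by 85 mm) begins 54 mm behind the grasp point. The pads swing forward as they close: fully open they stand 13 mm farther back than shut.
Start: joints at [1.167, 0.527, 1.433, -0, 1.181, -0.178], TCP at [0.14, 0.609, 0.304] pointing down, gripper open.
Joint ranges: [-3.08, 3.08], [-0.75, 2.2], [0.22, 2.44], [-1.43, 4.57], [0, 2.65], [-2.85, 2.85]. Speed limits (rad/s): [2.79, 2.79, 3.14, 3.14, 3.14, 3.14].

INTERFACE

Orientations are given as a 3x3 rotation matrix whose columns are the frame's x, y, z axes.
In Python, from bench import ctrl gives the robot as it stands.
- The arm moves only by the tool carry_out, never from a script. Its argument "targets" is text: rows parted by semicolons, each of 5 numbers parted by spaces: the opening, from -1 (shut) to 1 (fully open), then the shift along the tool's x, y, z in units of 0.1 m (1.0 is 0.1 m), then the turn about the tool's z in units of pi/2 rad (1.0 is pi/2 rad). In form: hand tx ty tz spin; .... A call has 1 to 10 rows; each row is the pose to reach, as a shift and turn from the pose commanded when the call began, along the tool's axes at that moment; what a row does not reach only later rows make up. A row lasts 1/12 s, in which the tool goes at most 41.7 mm and 7.16 degrees, less where a joint would pass 70% of its speed; a pose out of reach is approached as far as the arm can. A call with a number of a shift or a turn outside -1 to 1 is refused whole. A call with a gripper value outside its range is refused whole. The fingers move at their own pace and stop on an object; "grip_force" is the grip in N (left out, the last holds). Time passes only in rows, so rows that repeat a pose let the fingers close. It gives the time, the measured TCP pose, the force, the opening and the grip force at its end, in the units of the state.
- ctrl.get_obs(): the state, without advancing time (a new reading comes with each control period).
- ctrl.snapshot(name): name is "scene" or "top"; returns (picture, depth): 384x512x3 uint8, red, green, blue; 384x512 float32, m along the optical axis (not along the pixel's ray), 0 where there is no reading.
- ctrl.camera_model(name): a dict with "fov_y" (degrees; the focal length in pixels is half the picture's height over the tangent of half this angle, whatever the lens; pixels are square), "cx", "cy" (the principal point, pixels), "origin" and "attitude" of the camera in the world. Camera axes: x right, y down, z forward; pixel columns grow to the right and rows downward; lengths in m; the calibration is good to about 2 mm. A picture is of the moment at which its call begins. camera_model takes no time and is no camera call.
- ctrl.close_job(): hands the job in; it is judged then, once.
The state is a dict: "time_s": time; "qpos": joint angles; "joint_vel": joint speeds; "tau": joint torques, N m; "eef_pos": TCP position; "tool_rot": TCP orientation; "contact_force": force on the tool from outside, world axes, zero at the start; "wrist_torque": the same for the moment, N m; "width": finger opening in m; "grip_force": force on a finger pad.
Only numpy, scipy, OpenCV 4.12 (cv2) and the standard library are available. Lean on these libraries where they do the work, as an engineer would, in place of code of your own. Each camera call takes 0.05 s, during which the arm holds its last target. There are 200 camera calls.

TASK

Lay every auto-injector on the counter flat into the teal drug tray, one per well, any wells. Then lock the narcotics box by turning its chrome cam lock clockwise to its stop, and last hang the key caddy by its bail on the hook and let go. Leave the dropper bottle and the two gold vial caps where they are.

Things in the scene. Friction and masses are not known exactly. Their poses are not given: they have to be found in the camera images.
- inj1: Auto-injector, a chunky square-section bar 90 mm long, 32 mm wide and 32 mm high, white with a grey cap at one end; about 70 g. Lies loose on the counter left of the tray. Origin at its centre (16 mm above what it lies on); x runs along its length towards the cap. Any of its four long faces may be up. May be absent.
- inj2: Another auto-injector just like inj1. May be absent.
- inj3: Another auto-injector just like inj1. May be absent.
- inj4: Another auto-injector just like inj1. May be absent.
- inj5: Another auto-injector just like inj1. May be absent.
- inj6: Another auto-injector just like inj1. May be absent.
- well0 (a point): Centre of the floor of one of the six wells of the teal drug tray; axes as the tray's (x along the well's 104 mm length, y along its 60 mm width, z up). The floor is 4 mm above the counter; walls rise 14 mm above the floor and are 6 mm thick, so a seated injector stands 18 mm proud. This well is in the row nearer the robot.
- well1 (a point): Centre of the floor of one of the six wells of the teal drug tray; axes as the tray's (x along the well's 104 mm length, y along its 60 mm width, z up). The floor is 4 mm above the counter; walls rise 14 mm above the floor and are 6 mm thick, so a seated injector stands 18 mm proud. This well is in the row nearer the robot.
- well2 (a point): Centre of the floor of one of the six wells of the teal drug tray; axes as the tray's (x along the well's 104 mm length, y along its 60 mm width, z up). The floor is 4 mm above the counter; walls rise 14 mm above the floor and are 6 mm thick, so a seated injector stands 18 mm proud. This well is in the row nearer the robot.
- well3 (a point): Centre of the floor of one of the six wells of the teal drug tray; axes as the tray's (x along the well's 104 mm length, y along its 60 mm width, z up). The floor is 4 mm above the counter; walls rise 14 mm above the floor and are 6 mm thick, so a seated injector stands 18 mm proud. This well is in the row farther from the robot.
- well4 (a point): Centre of the floor of one of the six wells of the teal drug tray; axes as the tray's (x along the well's 104 mm length, y along its 60 mm width, z up). The floor is 4 mm above the counter; walls rise 14 mm above the floor and are 6 mm thick, so a seated injector stands 18 mm proud. This well is in the row farther from the robot.
- well5 (a point): Centre of the floor of one of the six wells of the teal drug tray; axes as the tray's (x along the well's 104 mm length, y along its 60 mm width, z up). The floor is 4 mm above the counter; walls rise 14 mm above the floor and are 6 mm thick, so a seated injector stands 18 mm proud. This well is in the row farther from the robot.
- tray: Teal plastic drug tray fixed to the counter, 226 x 204 x 18 mm, with 2 rows (x) of 3 wells (y), pitch 110 mm in x and 66 mm in y. Origin at the centre of its underside.
- nbox: Narcotics box, closed steel box 174 x 134 x 70 mm, fixed; origin at the centre of its underside. Its chrome cam lock stands on its top, at x = -45, y = +15 mm.
- lock (a joint): Angle of the chrome cam lock, rad: 0 = unlocked, its grip bar along the narcotics box's x; grows as it is turned clockwise seen from above, stops at 1.57 (locked, bar across the box). Stays where it is left; light friction (0.03 N m). Starts between 0 and 0.25.
- lock_grip (a point): Point on the vertical axis of the cam lock at the height to grip its bar, 107 mm above the counter. The bar is 46 mm long, 14 mm thick and 32 mm high, its top 114 mm above the counter; it stands on a round rosette of 72 mm diameter.
- caddy: Aluminium key caddy, an open box 70 (x) x 130 (y) x 45 mm with the keys in it, about 220 g, standing loose on the counter. Origin at the centre of its underside. A rigid steel bail of 9 mm round rod stands over it in its y-z plane: legs at y = +-62 mm, top bar 100 mm high at the legs rising to 104 mm at y = +-14 mm, with a small peak to 116 mm at y = 0 (rod centre heights above the underside).
- bail_top (a point): Rod centre at the peak of the caddy's bail (y = 0, 116 mm above the caddy's underside).
- hook: Steel hook stand fixed to the counter, origin under its upright post (14 mm dia., 220 mm high; foot from x = -20 to +70 mm, y = +-45 mm). The hook, a 10 mm rod, leaves the post at 205 mm height along the stand's -x, slopes down to its bend at x = -70 mm, then turns up to its tip.
- hook_seat (a point): Seat of the hook: top of the rod in its bend, 70 mm from the post, 190 mm above the counter; axes as the stand's (hook points to -x).
- hook_tip (a point): Rod centre at the upturned tip of the hook, 92 mm from the post, 215 mm above the counter (highest point of the tip 220 mm).
- dropper: Clear glass dropper bottle with black bulb, 42 mm dia., 99 mm high, standing loose at the left; origin at the centre of its underside. Not part of the job.
- cap1: Gold-toned aluminium vial cap, 32 mm dia., 15 mm high, loose near the hook; origin at the centre of its underside. Not part of the job.
- cap2: The same, loose near the far left corner of the tray.
Mind the look-alikes: they are no part of the job. Leave any blue look-alike of the inj2 alone.

How it is judged:
On the way, in this order (a step that is already met when the one before it is completed fails the run):
1. every auto-injector present lies in a well of its own (x of inj1 in the frame of tray between -0.075 and 0.075 m and y of inj1 in the frame of tray between -0.09 and 0.09 m and z of inj1 in the frame of tray between 0.015 and 0.025 m and angle between inj1's own x axis and vertical between 1.4 and 1.74 rad and x of inj2 in the frame of tray between -0.075 and 0.075 m and y of inj2 in the frame of tray between -0.09 and 0.09 m and z of inj2 in the frame of tray between 0.015 and 0.025 m and angle between inj2's own x axis and vertical between 1.4 and 1.74 rad and x of inj3 in the frame of tray between -0.075 and 0.075 m and y of inj3 in the frame of tray between -0.09 and 0.09 m and z of inj3 in the frame of tray between 0.015 and 0.025 m and angle between inj3's own x axis and vertical between 1.4 and 1.74 rad and x of inj4 in the frame of tray between -0.075 and 0.075 m and y of inj4 in the frame of tray between -0.09 and 0.09 m and z of inj4 in the frame of tray between 0.015 and 0.025 m and angle between inj4's own x axis and vertical between 1.4 and 1.74 rad and x of inj5 in the frame of tray between -0.075 and 0.075 m and y of inj5 in the frame of tray between -0.09 and 0.09 m and z of inj5 in the frame of tray between 0.015 and 0.025 m and angle between inj5's own x axis and vertical between 1.4 and 1.74 rad and x of inj6 in the frame of tray between -0.075 and 0.075 m and y of inj6 in the frame of tray between -0.09 and 0.09 m and z of inj6 in the frame of tray between 0.015 and 0.025 m and angle between inj6's own x axis and vertical between 1.4 and 1.74 rad), for 0.2 s.
2. the cam lock is turned to locked (value of joint lock above 1.4 rad), for 0.2 s.
3. the key caddy hangs by its bail on the hook (x of bail_top in the frame of hook_seat between -0.03 and 0.055 m and y of bail_top in the frame of hook_seat between -0.055 and 0.055 m and height (world z) of bail_top above 0.15 m and contact force between caddy and hook above 0.5 N), for 0.2 s.
At the end, for the whole second after the job is handed in: Each auto-injector present lies flat on the floor of its own well of the tray (centre 11-21 mm above the well floor, level within 0.17 rad); lock past 1.40 rad; caddy hangs clear of the counter by its bail between hook tip and post (peak within 55 mm sideways of the hook); all at rest (all of step 1 and all of step 3 and value of joint lock above 1.4 rad and linear speed of caddy below 0.05 m/s and linear speed of each of inj1, inj2, inj3, inj4, inj5, inj6 below 0.03 m/s); the robot touches nothing.
It fails at once if the dropper bottle is knocked over or pushed more than 40 mm (angle between dropper's own z axis and vertical above 0.6 rad or distance of dropper from where it was at the start of the episode above 0.04 m).
It fails at once if a vial cap is pushed more than 60 mm (distance of any of cap1, cap2 from where it was at the start of the episode above 0.06 m).
Of inj1, inj2, inj3, inj4, inj5, inj6 only 4 to 6 are there at a start; the rules pass over those that are not, and their reading is None.
At some moment in a run one of inj1, inj2, inj3, inj4, inj5, inj6 may be knocked a few centimetres aside while the robot is not near it.
Once in a run the grip may slacken for a moment while it holds something.
It also fails if it takes over 208 s, if anything falls off the work surface, if the arm or the gripper's body presses on something with over 40 N, if the wrist force passes 120 N, or if a joint passes its speed limit or range.

## Working session

There is one attempt and no reset: what is moved stays moved. The work goes in short steps, Python scripts to look and compute and a tool call to move; the robot and the scene stay as the last step left them, time stands still between calls to the robot, and variables do not carry over. Pictures are saved under pics/ and viewed, at most 14 in all, crops included, and the job is handed in when it is done.

Besides the shell and the picture viewer there is one more tool, called by a JSON object that holds its "name" and its "arguments". carry_out: Moves the arm, as the interface text tells. Its arguments: {"type":"object","properties":{"targets":{"type":"string"},"grip_force":{"type":"number"}},"required":["targets"]}

```bash
ls; mkdir -p pics
cat > h.py <<'E'
import numpy as np, cv2
from bench import ctrl
def cam(n):
    m=ctrl.camera_model(n); f=192/np.tan(np.radians(m['fov_y'])/2)
    return f,m['cx'],m['cy'],np.array(m['origin']),np.array(m['attitude'])
def cloud(n,d):
    f,cx,cy,o,R=cam(n); v,u=np.mgrid[:384,:512]
    p=np.stack([(u-cx)/f*d,(v-cy)/f*d,d],-1); return p@R.T+o
def ray(n,u,v,z):
    f,cx,cy,o,R=cam(n); r=R@np.array([(u-cx)/f,(v-cy)/f,1]); return o+r*(z-o[2])/r[2]
def proj(n,p):
    f,cx,cy,o,R=cam(n); c=R.T@(np.array(p)-o); return f*c[0]/c[2]+cx,f*c[1]/c[2]+cy
def save(n,img,s=1): cv2.imwrite('pics/'+n,cv2.resize(img[...,::-1],None,fx=s,fy=s))
E
python3 - <<'E'
from h import *
for n in('scene','top'):
    im,d=ctrl.snapshot(n); save(n+'0.png',im,1.5); np.savez(n+'0.npz',im=im,d=d); print(ctrl.camera_model(n))
print(ctrl.get_obs())
E
```

```text
pics
{'fov_y': 52.09155073435776, 'cx': 256.5436424712655, 'cy': 193.8838820981578, 'origin': array([1.1491036 , 0.68750385, 0.75643834]), 'attitude': array([[-0.70239061,  0.39504657, -0.59210272],
       [ 0.7117902 ,  0.39153581, -0.58314185],
       [ 0.00146123, -0.83104627, -0.55620136]])}
{'fov_y': 54.28639294956283, 'cx': 251.94638906338344, 'cy': 189.75499979442864, 'origin': array([0.26057422, 0.02571844, 1.32460352]), 'attitude': array([[-0.02281054, -0.98123945,  0.19143884],
       [-0.99972549,  0.02136341, -0.00962013],
       [ 0.00534987, -0.19160572, -0.9814574 ]])}
{'time_s': 0.1, 'qpos': array([ 1.16652030e+00,  5.28373740e-01,  1.43377332e+00,  2.98088676e-07,
        1.18140477e+00, -1.78516041e-01]), 'joint_vel': array([-0.00107988, -0.00181665, -0.00288315, -0.00061314,  0.00017032,
        0.0005493 ]), 'tau': array([-3.49610191e-04, -4.43306994e+01, -1.78585553e+01, -2.14800675e-04,
        3.93918759e-03,  3.10159749e-05]), 'eef_pos': array([0.13968416, 0.60867407, 0.30303128]), 'tool_rot': array([[-9.74624109e-01,  2.23846491e-01, -7.70903001e-04],
       [ 2.23847548e-01,  9.74622507e-01, -1.80113612e-03],
       [ 3.48161414e-04, -1.92799544e-03, -9.99998081e-01]]), 'contact_force': array([ 0.17894694, -0.60462488, -0.38427932]), 'wrist_torque': array([-0.00254704,  0.01801815, -0.04113451]), 'grip_force': 0.0, 'width': 0.085547749149601}
```

View pics/scene0.png

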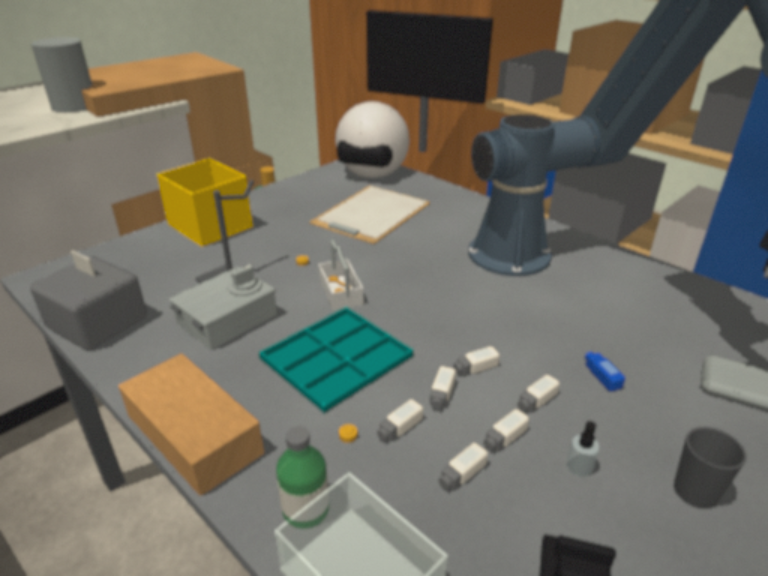

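View pics/top0.png

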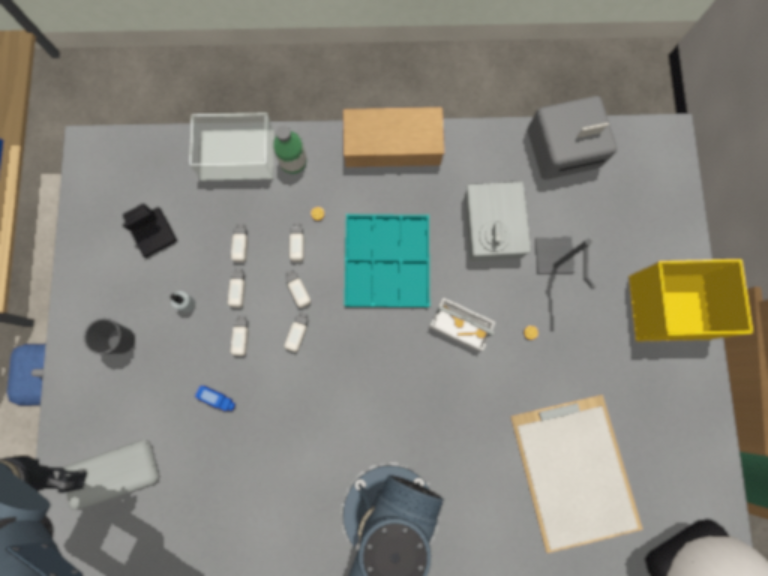

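Both pictures show six white injectors with grey caps. In the top view (1.5x pixels) they are at (239,245), (296,245), (236,292), (299,292), (239,338) and (295,336). The things they could be mistaken for are the blue look-alike (215,398), the dropper (180,300), and the caps (318,213) and (531,332). The tray is at (387,261), the lock (494,235), the caddy (462,325) and the hook (572,252). I choose the six white bars.

```bash
cat > inj.py <<'E'
from h import *
def find(im,d,n='top',k=3):
    P=cloud(n,d); hsv=cv2.cvtColor(im,cv2.COLOR_RGB2HSV)
    m=((hsv[...,1]<60)&(hsv[...,2]>165)).astype(np.uint8)
    out=[]
    N,lab,st,c=cv2.connectedComponentsWithStats(m)
    for i in range(1,N):
        if not 60<st[i,4]<500: continue
        q=P[lab==i]; zz=np.median(q[:,2]); x,y=np.median(q[:,0]),np.median(q[:,1])
        if not(0.2<x<1 and -.2<y<.6 and zz<.08): continue
        out.append((i,lab==i,c[i],zz,q))
    return out
def fit(n,mask,c,z):
    # white part rect on plane z
    cs,_=cv2.findContours(mask.astype(np.uint8),0,1)
    pts=np.array([ray(n,u,v,z)[:2] for u,v in np.argwhere(mask)[:,::-1]])
    r=cv2.minAreaRect((pts*1000).astype(np.float32)); return r,pts.mean(0)
E
python3 - <<'E'
from inj import *
for n in('top','scene'):
    D=np.load(n+'0.npz'); im,d=D['im'],D['d']
    print(n,'table z',[np.round(cloud(n,d)[v,u],3) for v,u in ((200,330),(250,300))])
    for i,m,c,z,q in find(im,d,n):
        r,mc=fit(n,m,c,z); print(np.round(c),'z',round(z,4),'rect mm',np.round(r[0]),np.round(r[1]),round(r[2]),'n',m.sum())
    P=cloud(n,d);hsv=cv2.cvtColor(im,cv2.COLOR_RGB2HSV)
    for nm,lo,hi in(('teal',(78,120,60),(98,255,255)),('gold',(12,120,120),(28,255,255)),('blue',(105,150,80),(125,255,255))):
        m=cv2.inRange(hsv,lo,hi);N,lab,st,c=cv2.connectedComponentsWithStats(m)
        for i in range(1,N):
            if st[i,4]>25:
                q=P[lab==i];md=np.median(q,0)
                if md[0]<.1 or md[2]>.1 or md[0]>1:continue
                r=cv2.minAreaRect((q[:,:2]*1000).astype(np.float32)); print(nm,np.round(c[i]),st[i,4],np.round(md,3),'z95',np.percentile(q[:,2],[5,95]).round(3),'rect',np.round(r[0]),np.round(r[1]),round(r[2],1))
D=np.load('top0.npz');im=D['im'];save('crop1.png',im[120:260,110:400],2.7)
E
```

```text
top table z [array([ 0.475, -0.266,  0.004]), array([ 0.301, -0.15 ,  0.001])]
[197. 164.] z 0.0316 rect mm [612. 207.] [63. 29.] 0 n 155
[158. 164.] z 0.0309 rect mm [612. 344.] [63. 32.] 1 n 163
[157. 194.] z 0.0312 rect mm [503. 348.] [34. 61.] 86 n 170
[199. 194.] z 0.0308 rect mm [500. 199.] [64. 34.] 26 n 172
[196. 224.] z 0.031 rect mm [397. 209.] [34. 64.] 70 n 183
[158. 227.] z 0.0311 rect mm [390. 338.] [34. 63.] 86 n 178
teal [258. 174.] 3429 [ 0.575 -0.008  0.005] z95 [-0.    0.02] rect [475.  -4.] [199. 430.] 87.8
gold [263. 103.] 81 [ 0.821 -0.04   0.069] z95 [0.063 0.076] rect [821. -30.] [222.   5.] 89.6
gold [211. 142.] 53 [0.697 0.158 0.014] z95 [0.006 0.018] rect [696. 157.] [26. 26.] 85.1
gold [461. 200.] 3994 [ 0.456 -0.717  0.064] z95 [0.003 0.15 ] rect [ 401. -612.] [ 257. 1304.] 15.4
gold [508. 247.] 366 [ 0.301 -1.168 -0.416] z95 [-0.422 -0.409] rect [ 407. -602.] [1189.  500.] 80.3
gold [353. 222.] 56 [ 0.394 -0.341  0.014] z95 [0.009 0.02 ] rect [ 324. -167.] [ 26. 404.] 22.0
blue [145. 266.] 123 [0.255 0.375 0.029] z95 [0.021 0.035] rect [260. 388.] [85. 2
[... 314 characters left out ...]
 1 n 243
[340. 282.] z 0.0311 rect mm [508. 351.] [33. 64.] 87 n 249
[312. 305.] z 0.0314 rect mm [618. 347.] [32. 64.] 87 n 299
teal [223. 238.] 3717 [ 0.587 -0.003  0.006] z95 [0.002 0.019] rect [767. 315.] [1027.  289.] 60.0
gold [158. 143.] 382 [ 0.416 -0.591  0.049] z95 [0.005 0.092] rect [788.  26.] [1507.   69.] 58.7
gold [201. 173.] 46 [ 0.401 -0.336  0.012] z95 [0.002 0.015] rect [ 399. -342.] [26. 33.] 4.8
gold [123. 275.] 4009 [ 0.896 -0.011  0.075] z95 [0.034 0.077] rect [960. 280.] [883. 167.] 75.9
gold [232. 288.] 120 [0.703 0.162 0.013] z95 [0.004 0.016] rect [701. 158.] [32. 28.] 47.2
blue [402. 248.] 276 [0.277 0.398 0.025] z95 [0.009 0.033] rect [683. 550.] [969.  71.] 20.6
```

View pics/crop1.png

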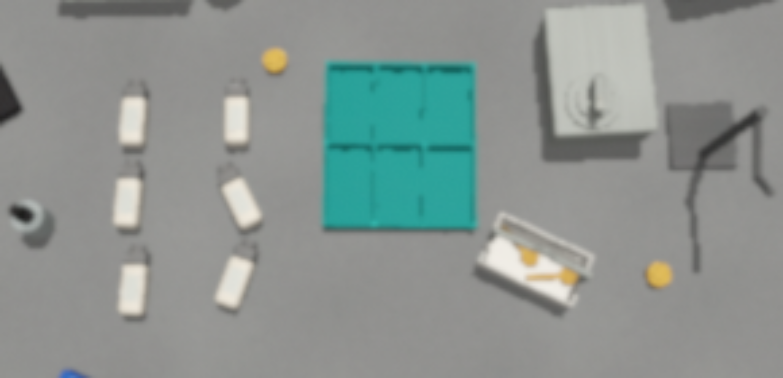

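The crop shows six white bars with their grey caps toward +x. There is no blue one among them: the blue look-alike sits at the crop's lower left, (75,375). Next I measure everything from both views.

```bash
cat > inj2.py <<'E'
from inj import *
def rect(q):
    r=cv2.minAreaRect((q[:,:2]*1000).astype(np.float32)); (w,h),a=r[1],r[2]
    if w<h: w,h,a=h,w,a-90
    return np.array([r[0][0],r[0][1],w,h,(a+90)%180-90])
def inj(n,im,d):
    res=[]
    for i,m,c,z,q in find(im,d,n):
        t=q[q[:,2]>.027]; s=rect(t); xy=t[:,:2]
        v=np.linalg.svd(xy-xy.mean(0),full_matrices=False)[2][0]; v*=np.sign(v[0])
        a=np.degrees(np.arctan2(v[1],v[0])); ctr=t[:,:2].mean(0)
        res.append([ctr[0]*1000,ctr[1]*1000,a,s[2],s[3],z*1000])
    res.sort(key=lambda r:(r[1]>270,r[0])); return np.array(res)
E
python3 - <<'E'
from inj2 import *
for n in('top','scene'):
    D=np.load(n+'0.npz'); im,d=D['im'],D['d'];P=cloud(n,d);hsv=cv2.cvtColor(im,cv2.COLOR_RGB2HSV)
    print(n);print(np.round(inj(n,im,d),1))
    X,Y,Z=P[...,0],P[...,1],P[...,2]
    m=(cv2.inRange(hsv,(78,120,40),(98,255,255))>0)&(X>.4)&(X<.75)&(abs(Y)<.16)
    t=P[m&(Z>.012)&(Z<.024)];print('tray rim',rect(t).round(1),'z',np.percentile(t[:,2],[10,50,90]).round(4), 'floor',np.percentile(Z[m],20).round(4))
    box=(X>.52)&(X<.85)&(Y<-.15)&(Y>-.36)
    t=P[box&(Z>.06)&(Z<.08)];print('box top',len(t),rect(t).round(1),np.median(t[:,2]))
    t=P[box&(Z>.095)&(Z<.125)&(Y>-.32)];print('lock bar',len(t),rect(t).round(1),t.mean(0).round(4),Z[box&(Y>-.32)&(Z<.125)].max())
    print(t.round(3)[:12].tolist())
    c=(X>.3)&(X<.55)&(Y<-.08)&(Y>-.3)
    t=P[c&(Z>.035)&(Z<.055)];print('caddy rim',len(t),rect(t).round(1))
    t=P[c&(Z>.085)&(Z<.135)];print('bail',len(t),rect(t).round(1),t.mean(0).round(3),t[:,2].max().round(3))
    c=(X>.35)&(X<.75)&(Y<-.3)&(Y>-.5)
    t=P[c&(Z>.13)&(Z<.25)]
    v,u=np.nonzero(c&(Z>.13)&(Z<.25));print('hook',len(t))
    o=np.argsort(t[:,0]);print(np.c_[u,v,t.round(3)][o][::max(1,len(o)//25)].tolist())
    c=(X>.4)&(X<.6)&(Y>.4)&(Y<.56)&(Z>.03);t=P[c];print('dropper',t.mean(0).round(3),t.min(0).round(3),t.max(0).round(3))
E
```

```text
top
[[3.949e+02 2.076e+02 4.680e+01 2.448e+02 6.150e+01 3.100e+01]
 [5.008e+02 2.012e+02 2.610e+01 6.210e+01 2.970e+01 3.080e+01]
 [6.118e+02 2.076e+02 2.000e-01 6.350e+01 2.930e+01 3.160e+01]
 [3.884e+02 3.326e+02 6.550e+01 3.582e+02 6.230e+01 3.110e+01]
 [5.009e+02 3.446e+02 5.020e+01 4.319e+02 6.010e+01 3.120e+01]
 [6.104e+02 3.424e+02 3.830e+01 5.055e+02 5.810e+01 3.090e+01]]
tray rim [577.3  -8.  224.5 199.2  -2.2] z [0.0143 0.0178 0.0211] floor 0.0022
box top 1651 [ 660.5 -269.   178.   136.2    2.4] 0.070699799308515
lock bar 72 [ 613.5 -254.6   44.2   14.4   -3.6] [ 0.6127 -0.2543  0.1122] 0.12000517017462475
[[0.636, -0.25, 0.109], [0.634, -0.252, 0.116], [0.633, -0.255, 0.117], [0.634, -0.259, 0.116], [0.635, -0.263, 0.112], [0.632, -0.249, 0.112], [0.631, -0.252, 0.113], [0.631, -0.256, 0.114], [0.63, -0.259, 0.116], [0.63, -0.262, 0.116], [0.633, -0.249, 0.096], [0.627, -0.248, 0.116]]
caddy rim 138 [ 417.  -175.4  131.1   70.3   63. ]
bail 110 [ 416.9 -175.7  129.8    9.6   63.1] [ 0.417 -0.175  0.107] 0.123
hook 174
[[395.0, 191.0, 0.462, -0.414, 0.223], [392.0, 190.0, 
[... 2466 characters left out ...]
5.0, 0.551, -0.413, 0.153], [147.0, 132.0, 0.554, -0.408, 0.204], [146.0, 132.0, 0.555, -0.411, 0.203], [145.0, 131.0, 0.556, -0.415, 0.206], [146.0, 131.0, 0.557, -0.407, 0.209], [148.0, 145.0, 0.558, -0.408, 0.157], [148.0, 150.0, 0.559, -0.412, 0.137], [148.0, 148.0, 0.559, -0.408, 0.146], [144.0, 131.0, 0.561, -0.413, 0.208], [145.0, 138.0, 0.561, -0.413, 0.183], [147.0, 147.0, 0.562, -0.41, 0.151], [145.0, 139.0, 0.563, -0.413, 0.18], [145.0, 140.0, 0.563, -0.412, 0.176], [142.0, 128.0, 0.563, -0.418, 0.218], [144.0, 136.0, 0.564, -0.413, 0.191], [144.0, 135.0, 0.565, -0.41, 0.196], [144.0, 138.0, 0.568, -0.409, 0.186]]
dropper [0.494 0.471 0.06 ] [0.466 0.449 0.03 ] [0.507 0.489 0.1  ]
```

```bash
cat > plan.py <<'E'
# python3 plan.py x y z yaw [x y z yaw ...] (mm,deg): yaw = world angle of tool x; prints shifts (x,y,z,spin units) per call, and rows needed
import sys,json; from h import *
o=ctrl.get_obs(); R=o['tool_rot']; p=np.array(o['eef_pos'])*1000; yaw=np.degrees(np.arctan2(R[1,0],R[0,0]))
print('t',round(o['time_s'],1),'tcp',p.round(1),'yaw',yaw.round(2),'w',round(o['width']*1000,1),'g',round(o['grip_force'],1),'F',o['contact_force'].round(1),'tilt',np.degrees(np.arccos(-R[2,2])).round(2))
a=list(map(float,sys.argv[1:]))
for k in range(0,len(a),4):
    g=np.array(a[k:k+3]); gy=a[k+3]; print('->',g,gy)
    for it in range(12):
        d=g-p; dy=(gy-yaw+180)%360-180
        if np.linalg.norm(d)<.3 and abs(dy)<.2: break
        t=np.radians(yaw); ax=np.array([np.cos(t),np.sin(t),0]); ay=np.array([np.sin(t),-np.cos(t),0])
        s=np.array([d@ax,d@ay,-d[2]])/100; f=max(1,abs(s).max()); s=(s/f).round(3); sp=np.clip(round(-dy/90,3),-1,1)
        w=(s[0]*ax+s[1]*ay-np.array([0,0,s[2]]))*100
        n=int(np.ceil(max(np.linalg.norm(w)/41.7,abs(sp)*90/7.16)))
        print('  ',*s,sp,' rows',n); p=p+w; yaw-=sp*90
E
python3 plan.py 406 338.5 200 176 406 338.5 87 176
```

```text
t 0.1 tcp [139.7 608.7 303. ] yaw 167.06 w 85.5 g 0.0 F [ 0.2 -0.6 -0.4] tilt 0.11
-> [406.  338.5 200. ] 176.0
   -1.0 -0.637 0.322 -0.099  rows 3
   -1.0 -0.881 0.362 -0.0  rows 4
   -0.957 -0.843 0.346 -0.0  rows 4
-> [406.  338.5  87. ] 176.0
   0.0 0.0 1.0 -0.0  rows 3
   0.0 0.0 0.13 -0.0  rows 1
```

{"name": "carry_out", "arguments": {"targets": "1 -1 -0.637 0.322 -0.099; 1 -1 -0.637 0.322 -0.099; 1 -1 -0.637 0.322 -0.099; 1 -1 -0.637 0.322 -0.099", "grip_force": 50}}

```text
time_s: 0.43
eef_pos: [0.226, 0.5193, 0.2691]
tool_rot: [[-0.997, 0.075, -0.002], [0.075, 0.997, -0.008], [0.001, -0.008, -1.0]]
contact_force: [-0.1, -1.2, 0.0]
width: 0.0855
grip_force: 0.0
```

{"name": "carry_out", "arguments": {"targets": "1 -1 -0.881 0.362 0; 1 -1 -0.881 0.362 0; 1 -1 -0.881 0.362 0; 1 -1 -0.881 0.362 0; 1 -1 -0.881 0.362 0"}}

```text
time_s: 0.85
eef_pos: [0.3183, 0.4276, 0.2344]
tool_rot: [[-0.997, 0.075, -0.002], [0.075, 0.997, -0.002], [0.002, -0.002, -1.0]]
contact_force: [-0.1, 1.4, 0.0]
width: 0.0855
grip_force: 0.0
```

{"name": "carry_out", "arguments": {"targets": "1 -0.957 -0.843 0.346 0; 1 -0.957 -0.843 0.346 0; 1 -0.957 -0.843 0.346 0; 1 -0.957 -0.843 0.346 0; 1 -0.957 -0.843 0.346 0; 1 -0.957 -0.843 0.346 0"}}

```text
time_s: 1.35
eef_pos: [0.4057, 0.3398, 0.201]
tool_rot: [[-0.997, 0.071, -0.001], [0.071, 0.997, 0.001], [0.001, 0.001, -1.0]]
contact_force: [0.4, -0.6, -0.3]
width: 0.0851
grip_force: 0.0
```

```bash
python3 plan.py 406 338.5 87 176
python3 - <<'E'
from inj2 import *
im,d=ctrl.snapshot('scene');print(inj('scene',im,d).round(0))
save('s1.png',im[180:350,220:480],2.5)
E
```

```text
t 1.4 tcp [405.7 339.8 201. ] yaw 175.93 w 85.1 g 0.0 F [ 0.4 -0.6 -0.3] tilt 0.06
-> [406.  338.5  87. ] 176.0
   -0.004 -0.011 1.0 -0.001  rows 3
   -0.0 -0.002 0.14 0.0  rows 1
[[ 406.  213.   31.  917.   61.   31.]
 [ 448. -185.   66.  128.   29.   35.]
 [ 506.  202.   25.   70.   31.   31.]
 [ 619.  211.   39.  748.   57.   31.]
 [ 399.  340.   -6.   58.   31.   31.]
 [ 503.  476.   18.  707.   37.   55.]
 [ 512.  352.   25.  754.   52.   31.]
 [ 620.  347.   28.  664.   54.   31.]]
```

View pics/s1.png

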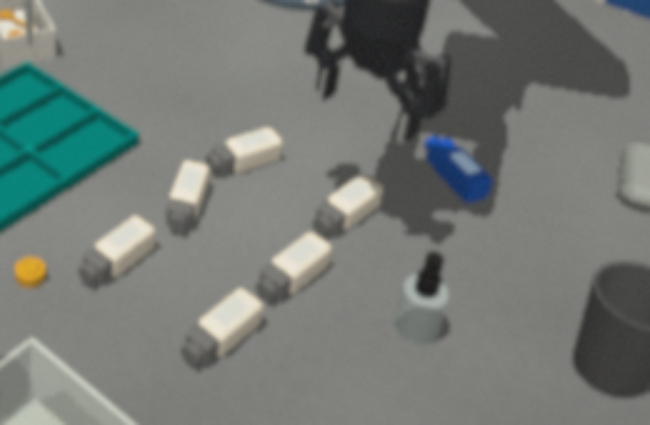

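The gripper hovers over the nearest left injector, which is at (350,205) in the crop, well clear of the blue look-alike (457,170) and the dropper (425,305). I go down and grip it.

{"name": "carry_out", "arguments": {"targets": "1 0 -0.01 1 0; 1 0 -0.01 1 0; 1 0 -0.01 1 0; 1 0 -0.01 1 0"}}

```text
time_s: 1.73
eef_pos: [0.4027, 0.3385, 0.0979]
tool_rot: [[-0.998, 0.068, -0.007], [0.068, 0.998, -0.003], [0.007, -0.004, -1.0]]
contact_force: [-0.9, 0.3, -0.6]
width: 0.0854
grip_force: 0.0
```

{"name": "carry_out", "arguments": {"targets": "1 0 0 0.14 0; 1 0 0 0.14 0; -1 0 0 0.14 0; -1 0 0 0.14 0; -1 0 0 0.14 0; -1 0 0 0.14 0; -1 0 0 0.14 0; -1 0 0 0.14 0; -1 0 0 0.14 0; -1 0 0 0.14 0", "grip_force": 50}}

```text
time_s: 2.57
eef_pos: [0.4066, 0.3383, 0.0882]
tool_rot: [[-0.998, 0.071, 0.002], [0.071, 0.998, 0.001], [-0.002, 0.001, -1.0]]
contact_force: [-1.1, 0.3, 6.0]
width: 0.0307
grip_force: 51.2
```

{"name": "carry_out", "arguments": {"targets": "-1 0 0 -0.4 0; -1 0 0 -0.9 0; -1 0 0 -0.9 0; -1 0 0 -0.9 0; -1 0 0 -0.9 0"}}

```text
time_s: 2.98
eef_pos: [0.4061, 0.3378, 0.1774]
tool_rot: [[-0.998, 0.07, 0.001], [0.07, 0.998, 0.001], [-0.001, 0.001, -1.0]]
contact_force: [-0.5, 0.3, -1.5]
width: 0.0309
grip_force: 50.5
```

```bash
python3 plan.py 526 60.6 177 177.8 526 60.6 92 177.8
python3 - <<'E'
from inj2 import *
im,d=ctrl.snapshot('scene');np.savez('a.npz',im=im,d=d)
save('s2.png',im[180:300,250:450],3.5)
E
```

```text
t 3.0 tcp [406.1 337.8 177.4] yaw 175.96 w 30.9 g 50.5 F [-0.5  0.3 -1.5] tilt 0.07
-> [526.   60.6 177. ] 177.8
   -0.519 -1.0 0.002 -0.02  rows 3
   -0.48 -1.0 0.001 -0.0  rows 3
   -0.339 -0.707 0.001 -0.0  rows 2
-> [526.   60.6  92. ] 177.8
   -0.0 -0.0 0.85 -0.0  rows 3
```

View pics/s2.png

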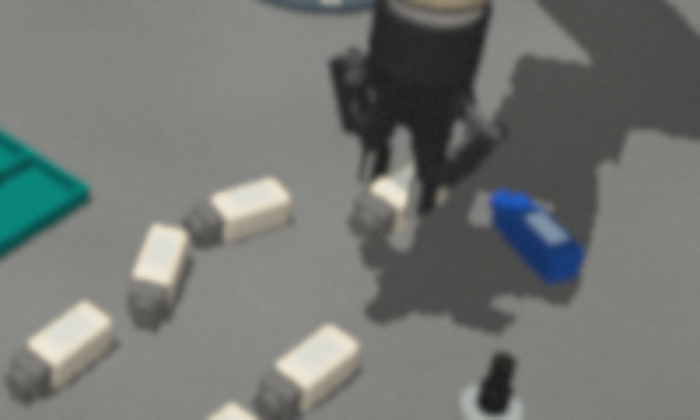

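Run:
```python
from h import *
D=np.load('a.npz');im,d=D['im'],D['d'];P=cloud('scene',d);X,Y,Z=P[...,0],P[...,1],P[...,2]
v=im.max(-1)
b=(X>.34)&(X<.47)&(Z>.055)&(Z<.2)
for nm,m in(('dark',b&(v<50)),('grey',b&(v>=70)&(v<150)),('white',b&(v>165))):
    for lo,hi in((.27,.325),(.325,.355),(.355,.42)):
        t=P[m&(Y>lo)&(Y<hi)]
        if len(t)>5:print(nm,lo,len(t),t.min(0).round(3),t.max(0).round(3),'z5',np.percentile(t[:,2],[3,10,50,97]).round(3))
```

```text
dark 0.27 184 [0.392 0.279 0.125] [0.426 0.325 0.199] z5 [0.133 0.147 0.17  0.195]
dark 0.325 65 [0.415 0.326 0.164] [0.428 0.355 0.2  ] z5 [0.176 0.182 0.19  0.2  ]
dark 0.355 223 [0.397 0.355 0.117] [0.428 0.4   0.2  ] z5 [0.126 0.141 0.171 0.198]
grey 0.27 102 [0.388 0.271 0.1  ] [0.449 0.325 0.199] z5 [0.107 0.115 0.134 0.197]
grey 0.325 185 [0.362 0.325 0.092] [0.45  0.355 0.181] z5 [0.095 0.098 0.112 0.162]
grey 0.355 57 [0.37  0.355 0.097] [0.423 0.387 0.199] z5 [0.103 0.105 0.131 0.198]
white 0.325 75 [0.387 0.326 0.114] [0.427 0.351 0.127] z5 [0.116 0.117 0.121 0.124]
```

The injector is held at its middle and the fingertips are about 15 mm above its bottom, so they will clear the tray walls. I carry it to a near-row well.

{"name": "carry_out", "arguments": {"targets": "-1 -0.519 -1 0 -0.02; -1 -0.519 -1 0 -0.02; -1 -0.519 -1 0 -0.02; -1 -0.519 -1 0 -0.02"}}

```text
time_s: 3.37
eef_pos: [0.4523, 0.2304, 0.1752]
tool_rot: [[-0.999, 0.044, -0.002], [0.044, 0.999, -0.002], [0.002, -0.002, -1.0]]
contact_force: [0.7, 0.2, -1.1]
width: 0.0308
grip_force: 50.5
```

{"name": "carry_out", "arguments": {"targets": "-1 -0.48 -1 0 0; -1 -0.48 -1 0 0; -1 -0.48 -1 0 0; -1 -0.48 -1 0 0"}}

```text
time_s: 3.7
eef_pos: [0.4971, 0.129, 0.1755]
tool_rot: [[-0.999, 0.044, 0.0], [0.044, 0.999, -0.001], [-0.0, -0.001, -1.0]]
contact_force: [-0.0, 0.6, -1.8]
width: 0.031
grip_force: 50.5
```

{"name": "carry_out", "arguments": {"targets": "-1 -0.339 -0.707 0 0; -1 -0.339 -0.707 0 0; -1 -0.339 -0.707 0 0; -1 -0.339 -0.707 0 0; -1 -0.339 -0.707 0.4 0; -1 -0.339 -0.707 0.4 0; -1 -0.339 -0.707 0.4 0"}}

```text
time_s: 4.28
eef_pos: [0.5228, 0.0623, 0.1342]
tool_rot: [[-0.999, 0.038, -0.01], [0.038, 0.999, 0.001], [0.01, 0.001, -1.0]]
contact_force: [1.4, -0.7, -0.8]
width: 0.0308
grip_force: 50.4
```

```bash
python3 plan.py 526 60.6 93 177.8
python3 - <<'E'
from inj2 import *
im,d=ctrl.snapshot('scene');np.savez('a.npz',im=im,d=d)
save('s3.png',im[170:300,150:400],3)
E
```

```text
t 4.3 tcp [522.8  62.3 134.2] yaw 177.85 w 30.8 g 50.4 F [ 1.4 -0.7 -0.8] tilt 0.58
-> [526.   60.6  93. ] 177.8
   -0.033 -0.016 0.412 0.001  rows 1
```

View pics/s3.png

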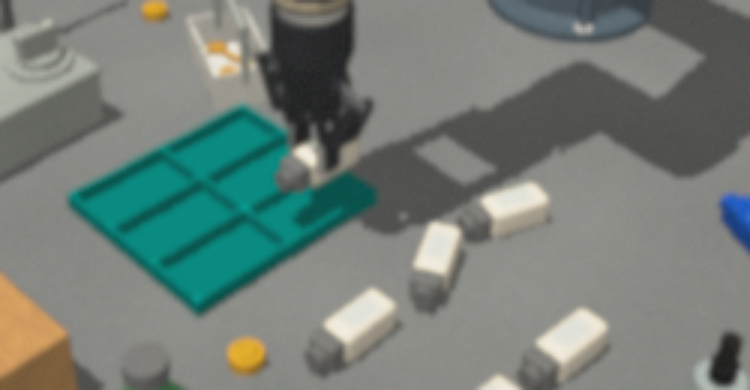

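{"name": "carry_out", "arguments": {"targets": "-1 0 0 0.3 0; -1 0 0 0.44 0; -1 0 0 0.44 0; -1 0 0 0.44 0; -1 0 0 0.44 0; 0.2 0 0 0.44 0; 0.2 0 0 0.44 0; 0.2 0 0 0.44 0; 0.2 0 0 0.44 0"}}

```text
time_s: 5.08
eef_pos: [0.5263, 0.0607, 0.0935]
tool_rot: [[-0.999, 0.039, 0.001], [0.039, 0.999, -0.0], [-0.001, -0.0, -1.0]]
contact_force: [0.1, 0.4, 0.5]
width: 0.0512
grip_force: 0.0
```

{"name": "carry_out", "arguments": {"targets": "0.2 0 0 -0.3 0; 0.2 0 0 -0.7 0; 0.2 0 0 -0.9 0; 0.2 0 0 -0.9 0; 0.2 0 0 -0.9 0; 0.2 0 0 -0.9 0"}}

```text
time_s: 5.58
eef_pos: [0.5255, 0.0608, 0.1824]
tool_rot: [[-0.999, 0.039, -0.001], [0.039, 0.999, 0.0], [0.001, 0.0, -1.0]]
contact_force: [0.4, -1.9, -0.9]
width: 0.0512
grip_force: 0.0
```

```bash
python3 - <<'E'
from inj2 import *
for n in('scene','top'):
    im,d=ctrl.snapshot(n);np.savez(n+'1.npz',im=im,d=d);print(n)
    for i,m,c,z,q in find(im,d,n):
        r,mc=fit(n,m,c,z); w,h=r[1];a=r[2]
        if w<h:a-=90
        print(np.round(c),'z',round(z,4),np.round(r[0]),'LW',round(max(w,h)),round(min(w,h)),'a',round((a+90)%180-90))
E
python3 plan.py 411 204.5 182 160 411 204.5 87 160
```

```text
scene
[219. 187.] z 0.0364 [ 431. -196.] LW 141 36 a 67
[255. 232.] z 0.0351 [523.  67.] LW 53 40 a -6
[321. 237.] z 0.0306 [405. 211.] LW 77 44 a -11
[295. 252.] z 0.0312 [504. 201.] LW 69 33 a 27
[269. 275.] z 0.0311 [617. 209.] LW 69 38 a 2
[340. 282.] z 0.031 [508. 351.] LW 68 36 a -4
[389. 298.] z 0.0543 [489. 471.] LW 36 30 a -62
[312. 305.] z 0.0312 [618. 347.] LW 66 35 a -3
top
[234. 138.] z 0.0002 [721.  76.] LW 63 27 a 89
[158. 164.] z 0.0301 [614. 345.] LW 66 39 a -1
[196. 165.] z 0.0304 [602. 216.] LW 84 53 a 0
t 5.7 tcp [525.1  60.8 181.6] yaw 177.77 w 51.3 g 0.0 F [-0.8  0.1 -0.3] tilt 0.18
-> [411.  204.5 182. ] 160.0
   0.86 1.0 -0.003 0.197  rows 4
   0.44 0.27 -0.001 0.0  rows 2
-> [411.  204.5  87. ] 160.0
   -0.0 0.0 0.95 0.0  rows 3
```

The first injector is seated, its top at 35 mm, and the others have not moved. Next is the injector at (411,204).

{"name": "carry_out", "arguments": {"targets": "1 0.86 1 0 0.197; 1 0.86 1 0 0.197; 1 0.86 1 0 0.197; 1 0.86 1 0 0.197; 1 0.86 1 0 0.197"}}

```text
time_s: 6.1
eef_pos: [0.4405, 0.1657, 0.1816]
tool_rot: [[-0.942, 0.337, -0.006], [0.337, 0.942, -0.001], [0.005, -0.002, -1.0]]
contact_force: [0.7, -0.8, 0.2]
width: 0.0851
grip_force: 0.0
```

{"name": "carry_out", "arguments": {"targets": "1 0.44 0.27 0 0; 1 0.44 0.27 0 0; 1 0.44 0.27 0 0; 1 0.44 0.27 0.5 0; 1 0.44 0.27 0.95 0; 1 0.44 0.27 0.95 0; 1 0.44 0.27 0.95 0; 1 0.44 0.27 0.95 0"}}

```text
time_s: 6.77
eef_pos: [0.413, 0.2035, 0.0869]
tool_rot: [[-0.94, 0.342, -0.001], [0.342, 0.94, -0.0], [0.001, -0.001, -1.0]]
contact_force: [1.1, 0.7, 1.0]
width: 0.0852
grip_force: 0.0
```

{"name": "carry_out", "arguments": {"targets": "-1 0 0 0 0; -1 0 0 0 0; -1 0 0 0 0; -1 0 0 0 0; -1 0 0 0 0; -1 0 0 0 0; -1 0 0 0 0; -1 0 0 -0.3 0; -1 0 0 -0.7 0; -1 0 0 -0.9 0"}}

```text
time_s: 7.6
eef_pos: [0.4124, 0.2047, 0.1807]
tool_rot: [[-0.94, 0.341, 0.003], [0.341, 0.94, 0.001], [-0.003, 0.002, -1.0]]
contact_force: [0.9, 0.9, -1.0]
width: 0.0308
grip_force: 50.0
```

```bash
sleep 0; python3 plan.py 523.5 -5.4 177 177.8 523.5 -5.4 137 177.8 523.5 -5.4 93 177.8 523.5 -5.4 182 177.8 514.5 207.5 182 206 514.5 207.5 87 206 514.5 207.5 177 206 521 -71.4 177 177.8
```

```text
t 7.6 tcp [412.4 204.7 180.7] yaw 160.07 w 30.8 g 50.0 F [ 0.9  0.9 -1. ] tilt 0.17
-> [523.5  -5.4 177. ] 177.8
   -1.0 -0.906 0.021 -0.197  rows 4
   -0.515 -0.889 0.016 -0.0  rows 3
-> [523.5  -5.4 137. ] 177.8
   0.0 -0.0 0.4 -0.0  rows 1
-> [523.5  -5.4  93. ] 177.8
   0.0 -0.0 0.44 -0.0  rows 2
-> [523.5  -5.4 182. ] 177.8
   0.0 -0.0 -0.89 -0.0  rows 3
-> [514.5 207.5 182. ] 206.0
   0.081 1.0 -0.0 -0.313  rows 4
   -0.435 1.0 -0.0 -0.0  rows 3
   -0.015 0.034 -0.0 -0.0  rows 1
-> [514.5 207.5  87. ] 206.0
   -0.0 -0.0 0.95 -0.0  rows 3
-> [514.5 207.5 177. ] 206.0
   -0.0 -0.0 -0.9 -0.0  rows 3
-> [521.  -71.4 177. ] 177.8
   0.458 -1.0 -0.0 0.313  rows 4
   -0.062 -1.0 -0.0 -0.0  rows 3
   -0.042 -0.687 -0.0 -0.0  rows 2
```

{"name": "carry_out", "arguments": {"targets": "-1 -1 -0.906 0 -0.197; -1 -1 -0.906 0 -0.197; -1 -1 -0.906 0 -0.197; -1 -1 -0.906 0 -0.197; -1 -1 -0.906 0 -0.197; -1 -1 -0.906 0 -0.197"}}

```text
time_s: 8.1
eef_pos: [0.4753, 0.0842, 0.1783]
tool_rot: [[-0.999, 0.042, 0.001], [0.042, 0.999, 0.0], [-0.001, 0.0, -1.0]]
contact_force: [0.3, 0.1, -0.9]
width: 0.0309
grip_force: 50.0
```

{"name": "carry_out", "arguments": {"targets": "-1 -0.515 -0.889 0 0; -1 -0.515 -0.889 0 0; -1 -0.515 -0.889 0 0; -1 -0.515 -0.889 0 0; -1 -0.515 -0.889 0.4 0; -1 -0.515 -0.889 0.4 0; -1 -0.515 -0.889 0.4 0; -1 -0.515 -0.889 0.4 0; -1 -0.515 -0.889 0.4 0"}}

```text
time_s: 8.85
eef_pos: [0.5231, -0.0047, 0.1397]
tool_rot: [[-0.999, 0.037, 0.002], [0.037, 0.999, -0.0], [-0.002, -0.0, -1.0]]
contact_force: [0.5, 0.1, -0.4]
width: 0.0311
grip_force: 50.1
```

```bash
python3 plan.py 523.5 -5.4 93 177.8
python3 - <<'E'
from inj2 import *
im,d=ctrl.snapshot('scene');save('s4.png',im[170:300,150:400],3)
E
```

```text
t 8.8 tcp [523.1  -4.7 139.7] yaw 177.86 w 31.1 g 50.1 F [ 0.5  0.1 -0.4] tilt 0.14
-> [523.5  -5.4  93. ] 177.8
   -0.004 -0.007 0.467 0.001  rows 2
```

{"name": "carry_out", "arguments": {"targets": "-1 0 0 0.3 0; -1 0 0 0.455 0; -1 0 0 0.455 0; -1 0 0 0.455 0; -1 0 0 0.455 0; 0.2 0 0 0.455 0; 0.2 0 0 0.455 0; 0.2 0 0 0.455 0; 0.2 0 0 0.455 0"}}

```text
time_s: 9.65
eef_pos: [0.5232, -0.0057, 0.0929]
tool_rot: [[-0.999, 0.039, 0.001], [0.039, 0.999, -0.0], [-0.001, -0.0, -1.0]]
contact_force: [-1.0, -0.5, 0.3]
width: 0.0515
grip_force: 0.0
```

{"name": "carry_out", "arguments": {"targets": "0.2 0 0 -0.3 0; 0.2 0 0 -0.7 0; 0.2 0 0 -0.9 0; 0.2 0 0 -0.9 0; 0.2 0 0 -0.9 0"}}

```text
time_s: 10.07
eef_pos: [0.5235, -0.0058, 0.1837]
tool_rot: [[-0.999, 0.039, 0.003], [0.039, 0.999, -0.001], [-0.003, -0.001, -1.0]]
contact_force: [0.4, 0.3, 1.0]
width: 0.0514
grip_force: 0.0
```

{"name": "carry_out", "arguments": {"targets": "1 0.08 1 0 -0.313; 1 0.08 1 0 -0.313; 1 0.08 1 0 -0.313; 1 0.08 1 0 -0.313; 1 0.08 1 0 -0.313; 1 0.08 1 0 -0.313"}}

```text
time_s: 10.57
eef_pos: [0.5181, 0.0947, 0.1811]
tool_rot: [[-0.9, -0.435, -0.003], [-0.435, 0.9, -0.0], [0.003, 0.001, -1.0]]
contact_force: [0.2, -0.2, 0.0]
width: 0.0852
grip_force: 0.0
```

{"name": "carry_out", "arguments": {"targets": "1 -0.435 1 0 0; 1 -0.435 1 0 0; 1 -0.435 1 0 0; 1 -0.435 1 0 0; 1 -0.435 1 0 0; 1 -0.435 1 0 0"}}

```text
time_s: 11.07
eef_pos: [0.5141, 0.2025, 0.1818]
tool_rot: [[-0.9, -0.436, -0.001], [-0.436, 0.9, -0.001], [0.001, -0.0, -1.0]]
contact_force: [0.8, -0.2, -0.6]
width: 0.0855
grip_force: 0.0
```

```bash
cat > look.py <<'E'
from inj2 import *
for n in('scene','top'):
    im,d=ctrl.snapshot(n);print(n)
    for i,m,c,z,q in find(im,d,n):
        if z<.02: continue
        r,mc=fit(n,m,c,z); w,h=r[1];a=r[2]
        if w<h:a-=90
        print(np.round(c),'z',round(z,4),np.round(r[0]),'LW',round(max(w,h)),round(min(w,h)),'a',round((a+90)%180-90))
E
python3 look.py
python3 plan.py 515 207 88 206 515 207 178 206 521 -71.4 178 177.8
```

```text
scene
[234. 182.] z 0.0434 [ 382. -182.] LW 177 29 a 57
[220. 187.] z 0.036 [ 429. -196.] LW 140 36 a 64
[242. 220.] z 0.0348 [512.  -2.] LW 69 40 a 1
[257. 231.] z 0.0351 [515.  65.] LW 68 38 a -1
[295. 254.] z 0.0315 [511. 206.] LW 54 32 a 26
[269. 275.] z 0.0312 [616. 210.] LW 67 35 a 0
[340. 282.] z 0.0311 [509. 351.] LW 68 35 a -3
[389. 298.] z 0.0545 [491. 471.] LW 37 28 a -72
[312. 305.] z 0.0313 [618. 347.] LW 66 35 a -3
top
[238. 190.] z 0.0349 [512.  62.] LW 64 35 a -1
[257. 191.] z 0.035 [507.  -6.] LW 64 32 a -1
[120. 199.] z 0.0538 [484. 468.] LW 44 36 a -27
t 11.2 tcp [514.3 202.  182. ] yaw -154.22 w 85.6 g 0.0 F [-0.3  0.5 -0.3] tilt 0.06
-> [515. 207.  88.] 206.0
   -0.028 0.042 0.94 -0.002  rows 3
-> [515. 207. 178.] 206.0
   -0.0 0.0 -0.9 -0.0  rows 3
-> [521.  -71.4 178. ] 177.8
   0.46 -1.0 0.0 0.313  rows 4
   -0.06 -1.0 0.0 -0.0  rows 3
   -0.041 -0.681 0.0 -0.0  rows 2
```

{"name": "carry_out", "arguments": {"targets": "1 -0.028 0.042 0.4 0; 1 -0.028 0.042 0.8 0; 1 -0.028 0.042 0.94 0; 1 -0.028 0.042 0.94 0; 1 -0.028 0.042 0.94 0"}}

```text
time_s: 11.58
eef_pos: [0.5148, 0.2073, 0.0877]
tool_rot: [[-0.9, -0.435, -0.002], [-0.435, 0.9, -0.0], [0.002, 0.0, -1.0]]
contact_force: [-0.5, 0.3, 0.1]
width: 0.0856
grip_force: 0.0
```

{"name": "carry_out", "arguments": {"targets": "-1 0 0 0 0; -1 0 0 0 0; -1 0 0 0 0; -1 0 0 0 0; -1 0 0 0 0; -1 0 0 0 0; -1 0 0 0 0; -1 0 0 -0.3 0; -1 0 0 -0.7 0; -1 0 0 -0.9 0"}}

```text
time_s: 12.42
eef_pos: [0.5159, 0.2089, 0.1817]
tool_rot: [[-0.899, -0.438, 0.004], [-0.438, 0.899, 0.001], [-0.004, -0.001, -1.0]]
contact_force: [1.0, -0.4, -1.2]
width: 0.0312
grip_force: 31.7
```

{"name": "carry_out", "arguments": {"targets": "-1 0.46 -1 0 0.313; -1 0.46 -1 0 0.313; -1 0.46 -1 0 0.313; -1 0.46 -1 0 0.313; -1 0.46 -1 0 0.313; -1 0.46 -1 0 0.313"}}

```text
time_s: 12.92
eef_pos: [0.5172, 0.0983, 0.1787]
tool_rot: [[-0.999, 0.037, 0.0], [0.037, 0.999, 0.0], [-0.0, 0.0, -1.0]]
contact_force: [0.7, 0.4, -0.8]
width: 0.0308
grip_force: 55.9
```

{"name": "carry_out", "arguments": {"targets": "-1 -0.06 -1 0 0; -1 -0.06 -1 0 0; -1 -0.06 -1 0 0; -1 -0.06 -1 0 0; -1 -0.06 -1 0 0"}}

```text
time_s: 13.33
eef_pos: [0.5195, -0.0015, 0.1784]
tool_rot: [[-0.999, 0.038, -0.0], [0.038, 0.999, 0.0], [0.0, 0.0, -1.0]]
contact_force: [-0.6, -0.2, 0.0]
width: 0.0306
grip_force: 55.9
```

{"name": "carry_out", "arguments": {"targets": "-1 -0.041 -0.681 0 0; -1 -0.041 -0.681 0 0; -1 -0.041 -0.681 0 0; -1 -0.041 -0.681 0.4 0; -1 -0.041 -0.681 0.4 0; -1 -0.041 -0.681 0.4 0; -1 -0.041 -0.681 0.4 0; -1 -0.041 -0.681 0.4 0"}}

```text
time_s: 14.0
eef_pos: [0.5215, -0.0689, 0.1402]
tool_rot: [[-0.999, 0.037, 0.003], [0.037, 0.999, -0.001], [-0.003, -0.001, -1.0]]
contact_force: [-0.3, 0.2, -1.0]
width: 0.0306
grip_force: 55.9
```

```bash
python3 look.py; python3 plan.py 521 -71.4 93.5 177.8 521 -71.4 183 177.8 628 208.5 183 180
```

```text
scene
[241. 221.] z 0.0346 [516.  -2.] LW 61 38 a 1
[257. 231.] z 0.0351 [515.  65.] LW 68 38 a -1
[269. 275.] z 0.0311 [616. 210.] LW 67 36 a -1
[340. 282.] z 0.0312 [509. 351.] LW 68 35 a -3
[390. 298.] z 0.0547 [491. 471.] LW 37 28 a -72
[312. 305.] z 0.0313 [618. 347.] LW 66 35 a -3
top
[158. 164.] z 0.0303 [614. 345.] LW 67 38 a -3
[156. 194.] z 0.0296 [505. 349.] LW 64 38 a -1
[120. 200.] z 0.0526 [484. 469.] LW 45 36 a -27
t 14.1 tcp [521.7 -69.4 140.5] yaw 177.85 w 30.7 g 55.9 F [ 0.1  0.1 -0.6] tilt 0.22
-> [521.  -71.4  93.5] 177.8
   0.006 -0.02 0.47 0.001  rows 2
-> [521.  -71.4 183. ] 177.8
   -0.0 0.0 -0.895 -0.0  rows 3
-> [628.  208.5 183. ] 180.0
   -0.338 1.0 -0.0 -0.025  rows 3
   -0.382 1.0 -0.0 0.0  rows 3
   -0.311 0.813 -0.0 0.0  rows 3
```

{"name": "carry_out", "arguments": {"targets": "-1 0 -0.02 0.2 0; -1 0 -0.02 0.35 0; -1 0 -0.02 0.46 0; -1 0 -0.02 0.46 0; -1 0 -0.02 0.46 0; -1 0 -0.02 0.46 0"}}

```text
time_s: 14.6
eef_pos: [0.5211, -0.0719, 0.0931]
tool_rot: [[-0.999, 0.039, 0.001], [0.039, 0.999, -0.0], [-0.001, -0.0, -1.0]]
contact_force: [-0.2, -0.1, 0.3]
width: 0.0306
grip_force: 58.9
```

{"name": "carry_out", "arguments": {"targets": "0.2 0 0 0 0; 0.2 0 0 0 0; 0.2 0 0 0 0; 0.2 0 0 0 0; 0.2 0 0 -0.4 0; 0.2 0 0 -0.8 0; 0.2 0 0 -0.9 0; 0.2 0 0 -0.9 0; 0.2 0 0 -0.9 0"}}

```text
time_s: 15.35
eef_pos: [0.5208, -0.0719, 0.1828]
tool_rot: [[-0.999, 0.039, 0.001], [0.039, 0.999, -0.0], [-0.001, -0.0, -1.0]]
contact_force: [-0.9, 0.8, -0.7]
width: 0.0513
grip_force: 0.0
```

{"name": "carry_out", "arguments": {"targets": "1 -0.338 1 0 -0.025; 1 -0.338 1 0 -0.025; 1 -0.338 1 0 -0.025; 1 -0.338 1 0 -0.025; 1 -0.338 1 0 -0.025"}}

```text
time_s: 15.77
eef_pos: [0.5575, 0.0279, 0.1806]
tool_rot: [[-1.0, -0.003, -0.004], [-0.003, 1.0, 0.0], [0.004, 0.0, -1.0]]
contact_force: [-0.7, -0.7, -0.0]
width: 0.0854
grip_force: 0.0
```

{"name": "carry_out", "arguments": {"targets": "1 -0.382 1 0 0; 1 -0.382 1 0 0; 1 -0.382 1 0 0; 1 -0.382 1 0 0; 1 -0.382 1 0 0"}}

```text
time_s: 16.18
eef_pos: [0.5958, 0.1265, 0.1811]
tool_rot: [[-1.0, -0.002, -0.003], [-0.002, 1.0, -0.001], [0.003, -0.001, -1.0]]
contact_force: [-1.0, -0.4, 0.5]
width: 0.0853
grip_force: 0.0
```

{"name": "carry_out", "arguments": {"targets": "1 -0.311 0.813 0 0; 1 -0.311 0.813 0 0; 1 -0.311 0.813 0 0; 1 -0.311 0.813 0 0; 1 -0.311 0.813 0 0; 1 -0.311 0.813 0 0"}}

```text
time_s: 16.68
eef_pos: [0.6267, 0.2056, 0.1817]
tool_rot: [[-1.0, 0.002, -0.003], [0.002, 1.0, -0.001], [0.003, -0.001, -1.0]]
contact_force: [-0.2, -0.6, -0.5]
width: 0.0852
grip_force: 0.0
```

```bash
python3 look.py; python3 plan.py 628 208.5 88 180 628 208.5 178 180 636 56.4 178 177.8
```

```text
scene
[233. 180.] z 0.0439 [ 370. -206.] LW 235 29 a 59
[219. 187.] z 0.0361 [ 431. -196.] LW 141 37 a 66
[228. 210.] z 0.0349 [508. -68.] LW 71 42 a 0
[237. 222.] z 0.0345 [533.  -2.] LW 58 27 a 52
[268. 277.] z 0.0313 [624. 214.] LW 54 42 a -6
[340. 282.] z 0.031 [508. 351.] LW 69 35 a -4
[390. 298.] z 0.0547 [489. 470.] LW 36 33 a -65
[312. 305.] z 0.0313 [617. 347.] LW 67 35 a -2
top
[238. 190.] z 0.0348 [512.  62.] LW 64 35 a -1
[257. 191.] z 0.0347 [507.  -6.] LW 64 32 a -1
[276. 191.] z 0.0354 [504. -71.] LW 68 35 a -2
t 16.8 tcp [627.1 205.9 182.1] yaw 179.89 w 85.3 g 0.0 F [-0.5  0.9 -0.7] tilt 0.1
-> [628.  208.5  88. ] 180.0
   -0.009 0.026 0.941 -0.001  rows 3
-> [628.  208.5 178. ] 180.0
   -0.0 -0.0 -0.9 -0.0  rows 3
-> [636.   56.4 178. ] 177.8
   -0.053 -1.0 0.0 0.024  rows 3
   -0.047 -0.52 0.0 0.0  rows 2
```

{"name": "carry_out", "arguments": {"targets": "1 -0.01 0.026 0.4 0; 1 -0.01 0.026 0.8 0; 1 -0.01 0.026 0.94 0; 1 -0.01 0.026 0.94 0; 1 -0.01 0.026 0.94 0"}}

```text
time_s: 17.2
eef_pos: [0.6284, 0.2099, 0.0881]
tool_rot: [[-1.0, 0.0, -0.002], [0.0, 1.0, -0.0], [0.002, -0.0, -1.0]]
contact_force: [0.8, 0.4, 1.1]
width: 0.0853
grip_force: 0.0
```

{"name": "carry_out", "arguments": {"targets": "-1 0 0 0 0; -1 0 0 0 0; -1 0 0 0 0; -1 0 0 0 0; -1 0 0 0 0; -1 0 0 0 0; -1 0 0 0 0; -1 0 0 -0.3 0; -1 0 0 -0.7 0; -1 0 0 -0.9 0"}}

```text
time_s: 18.03
eef_pos: [0.6298, 0.211, 0.1818]
tool_rot: [[-1.0, -0.001, 0.004], [-0.001, 1.0, 0.001], [-0.004, 0.001, -1.0]]
contact_force: [1.7, 0.1, -0.5]
width: 0.0306
grip_force: 50.9
```

{"name": "carry_out", "arguments": {"targets": "-1 -0.053 -1 0 0.024; -1 -0.053 -1 0 0.024; -1 -0.053 -1 0 0.024; -1 -0.053 -1 0 0.024; -1 -0.053 -1 0 0.024"}}

```text
time_s: 18.45
eef_pos: [0.6339, 0.1096, 0.1784]
tool_rot: [[-0.999, 0.04, -0.001], [0.04, 0.999, 0.0], [0.001, 0.0, -1.0]]
contact_force: [-0.4, 0.3, -0.5]
width: 0.0307
grip_force: 50.9
```

{"name": "carry_out", "arguments": {"targets": "-1 -0.047 -0.52 0 0; -1 -0.047 -0.52 0 0; -1 -0.047 -0.52 0 0; -1 -0.047 -0.52 0.4 0; -1 -0.047 -0.52 0.4 0; -1 -0.047 -0.52 0.4 0; -1 -0.047 -0.52 0.4 0; -1 -0.047 -0.52 0.4 0"}}

```text
time_s: 19.12
eef_pos: [0.6376, 0.0595, 0.1402]
tool_rot: [[-0.999, 0.036, 0.003], [0.036, 0.999, -0.0], [-0.003, 0.0, -1.0]]
contact_force: [-0.1, -0.1, -0.4]
width: 0.0309
grip_force: 50.9
```

```bash
python3 look.py; python3 plan.py 636 56.4 93.5 177.8 636 56.4 183 177.8 628 345.5 183 181
```

```text
scene
[245. 218.] z 0.0348 [501.  -1.] LW 48 38 a -1
[260. 229.] z 0.0355 [507.  67.] LW 49 30 a -17
[340. 282.] z 0.0311 [510. 350.] LW 72 37 a -1
[390. 298.] z 0.0548 [490. 470.] LW 38 33 a -72
[312. 305.] z 0.0311 [618. 348.] LW 67 37 a -3
top
[258. 191.] z 0.0352 [507.  -6.] LW 64 31 a -2
[276. 191.] z 0.035 [504. -71.] LW 68 35 a -2
t 19.2 tcp [637.7  59.1 140.5] yaw 177.91 w 31.0 g 50.9 F [ 1.  -0.5 -1.8] tilt 0.2
-> [636.   56.4  93.5] 177.8
   0.016 -0.027 0.47 0.001  rows 2
-> [636.   56.4 183. ] 177.8
   -0.0 -0.0 -0.895 0.0  rows 3
-> [628.  345.5 183. ] 181.0
   0.066 1.0 -0.0 -0.035  rows 3
   0.011 1.0 -0.0 -0.0  rows 3
   0.009 0.889 -0.0 -0.0  rows 3
```

{"name": "carry_out", "arguments": {"targets": "-1 0.01 -0.025 0.2 0; -1 0.01 -0.025 0.35 0; -1 0.01 -0.025 0.46 0; -1 0.01 -0.025 0.46 0; -1 0.01 -0.025 0.46 0; -1 0.01 -0.025 0.46 0"}}

```text
time_s: 19.72
eef_pos: [0.6361, 0.0561, 0.0931]
tool_rot: [[-0.999, 0.037, 0.001], [0.037, 0.999, -0.0], [-0.001, -0.0, -1.0]]
contact_force: [1.3, 0.4, -0.7]
width: 0.0309
grip_force: 53.4
```

{"name": "carry_out", "arguments": {"targets": "0.2 0 0 0 0; 0.2 0 0 0 0; 0.2 0 0 0 0; 0.2 0 0 0 0; 0.2 0 0 -0.4 0; 0.2 0 0 -0.8 0; 0.2 0 0 -0.9 0; 0.2 0 0 -0.9 0; 0.2 0 0 -0.9 0"}}

```text
time_s: 20.47
eef_pos: [0.6358, 0.0561, 0.1831]
tool_rot: [[-0.999, 0.037, 0.002], [0.037, 0.999, -0.0], [-0.002, -0.0, -1.0]]
contact_force: [-2.1, -1.0, -0.4]
width: 0.0512
grip_force: 0.0
```

{"name": "carry_out", "arguments": {"targets": "1 0.066 1 0 -0.035; 1 0.066 1 0 -0.035; 1 0.066 1 0 -0.035; 1 0.066 1 0 -0.035; 1 0.066 1 0 -0.035"}}

```text
time_s: 20.88
eef_pos: [0.6314, 0.1571, 0.1803]
tool_rot: [[-1.0, -0.02, -0.004], [-0.02, 1.0, -0.001], [0.004, -0.001, -1.0]]
contact_force: [0.1, -0.4, -0.8]
width: 0.0858
grip_force: 0.0
```

{"name": "carry_out", "arguments": {"targets": "1 0.01 1 0 0; 1 0.01 1 0 0; 1 0.01 1 0 0; 1 0.01 1 0 0; 1 0.01 1 0 0"}}

```text
time_s: 21.3
eef_pos: [0.6297, 0.2555, 0.1814]
tool_rot: [[-1.0, -0.019, -0.002], [-0.019, 1.0, -0.002], [0.002, -0.001, -1.0]]
contact_force: [-0.5, -1.0, 0.8]
width: 0.0855
grip_force: 0.0
```

{"name": "carry_out", "arguments": {"targets": "1 0.01 0.889 0 0; 1 0.01 0.889 0 0; 1 0.01 0.889 0 0; 1 0.01 0.889 0 0; 1 0.01 0.889 0 0; 1 0.01 0.889 0 0"}}

```text
time_s: 21.8
eef_pos: [0.6278, 0.3423, 0.1819]
tool_rot: [[-1.0, -0.015, -0.001], [-0.015, 1.0, -0.002], [0.001, -0.002, -1.0]]
contact_force: [0.3, 0.1, -0.7]
width: 0.0853
grip_force: 0.0
```

```bash
python3 look.py; python3 plan.py 628 345.5 88 178 628 345.5 178 178 633.5 -9.6 178 177.8
```

```text
scene
[234. 181.] z 0.044 [ 378. -187.] LW 193 29 a 57
[228. 210.] z 0.0348 [508. -68.] LW 71 42 a 0
[242. 220.] z 0.0352 [513.  -2.] LW 69 40 a 1
[257. 231.] z 0.035 [516.  65.] LW 70 39 a 1
[228. 247.] z 0.0347 [624.  59.] LW 69 41 a 3
[389. 298.] z 0.0544 [489. 471.] LW 36 30 a -62
[310. 307.] z 0.0311 [623. 347.] LW 53 35 a -4
top
[239. 161.] z 0.0344 [618.  55.] LW 66 32 a -1
[159. 164.] z 0.031 [616. 343.] LW 63 33 a -5
[238. 190.] z 0.0351 [512.  60.] LW 64 32 a -1
[257. 191.] z 0.0353 [507.  -6.] LW 64 32 a -1
[276. 191.] z 0.0349 [504. -71.] LW 68 35 a -2
t 21.9 tcp [628.  342.6 182.2] yaw -179.14 w 85.7 g 0.0 F [ 0.5 -0.1 -0.2] tilt 0.07
-> [628.  345.5  88. ] 178.0
   -0.001 0.029 0.942 0.032  rows 3
-> [628.  345.5 178. ] 178.0
   0.0 0.0 -0.9 -0.0  rows 3
-> [633.5  -9.6 178. ] 177.8
   -0.051 -1.0 0.0 0.002  rows 3
   -0.054 -1.0 0.0 0.0  rows 3
   -0.054 -1.0 0.0 0.0  rows 3
   -0.029 -0.546 0.0 0.0  rows 2
```

{"name": "carry_out", "arguments": {"targets": "1 0 0.02 0.4 0.032; 1 0 0.02 0.8 0.032; 1 0 0.02 0.94 0.032; 1 0 0.02 0.94 0.032; 1 0 0.02 0.94 0.032"}}

```text
time_s: 22.32
eef_pos: [0.6275, 0.3461, 0.088]
tool_rot: [[-0.999, 0.033, -0.002], [0.034, 0.999, -0.001], [0.002, -0.001, -1.0]]
contact_force: [0.4, 0.0, 0.0]
width: 0.0854
grip_force: 0.0
```

{"name": "carry_out", "arguments": {"targets": "-1 0 0 0 0; -1 0 0 0 0; -1 0 0 0 0; -1 0 0 0 0; -1 0 0 0 0; -1 0 0 0 0; -1 0 0 0 0; -1 0 0 -0.3 0; -1 0 0 -0.7 0; -1 0 0 -0.9 0"}}

```text
time_s: 23.15
eef_pos: [0.6285, 0.3476, 0.1819]
tool_rot: [[-0.999, 0.032, 0.004], [0.032, 0.999, 0.001], [-0.004, 0.002, -1.0]]
contact_force: [0.2, 0.4, -0.6]
width: 0.0305
grip_force: 50.8
```

{"name": "carry_out", "arguments": {"targets": "-1 -0.051 -1 0 0; -1 -0.051 -1 0 0; -1 -0.051 -1 0 0; -1 -0.051 -1 0 0; -1 -0.051 -1 0 0"}}

```text
time_s: 23.57
eef_pos: [0.6293, 0.2459, 0.1783]
tool_rot: [[-0.999, 0.035, -0.001], [0.035, 0.999, 0.0], [0.001, 0.0, -1.0]]
contact_force: [-0.0, -0.4, 0.2]
width: 0.0306
grip_force: 50.8
```

{"name": "carry_out", "arguments": {"targets": "-1 -0.054 -1 0 0; -1 -0.054 -1 0 0; -1 -0.054 -1 0 0; -1 -0.054 -1 0 0; -1 -0.054 -1 0 0"}}

```text
time_s: 23.98
eef_pos: [0.6316, 0.1472, 0.1782]
tool_rot: [[-0.999, 0.034, -0.0], [0.034, 0.999, 0.001], [0.0, 0.001, -1.0]]
contact_force: [-0.2, -0.7, -0.9]
width: 0.0306
grip_force: 50.8
```

{"name": "carry_out", "arguments": {"targets": "-1 -0.054 -1 0 0; -1 -0.054 -1 0 0; -1 -0.054 -1 0 0; -1 -0.054 -1 0 0; -1 -0.054 -1 0 0"}}

```text
time_s: 24.4
eef_pos: [0.6339, 0.0478, 0.1783]
tool_rot: [[-0.999, 0.033, 0.0], [0.033, 0.999, 0.001], [-0.0, 0.001, -1.0]]
contact_force: [-0.5, 0.5, -0.7]
width: 0.0309
grip_force: 50.8
```

{"name": "carry_out", "arguments": {"targets": "-1 -0.029 -0.54 0 0; -1 -0.029 -0.54 0 0; -1 -0.029 -0.54 0 0; -1 -0.029 -0.54 0 0; -1 -0.029 -0.54 0.4 0; -1 -0.029 -0.54 0.4 0; -1 -0.029 -0.54 0.4 0; -1 -0.029 -0.54 0.4 0; -1 -0.029 -0.54 0.4 0; -1 -0.029 -0.54 0.4 0"}}

```text
time_s: 25.23
eef_pos: [0.6357, -0.0069, 0.1405]
tool_rot: [[-0.999, 0.032, 0.004], [0.032, 0.999, -0.001], [-0.004, -0.0, -1.0]]
contact_force: [0.2, 0.7, -0.7]
width: 0.0307
grip_force: 50.8
```

```bash
python3 look.py; python3 plan.py 633.5 -9.6 93.5 177.8 633.5 -9.6 183 177.8 519 349.5 183 177
```

```text
scene
[234. 181.] z 0.0434 [ 376. -191.] LW 201 29 a 58
[230. 210.] z 0.0346 [508. -68.] LW 71 41 a 0
[244. 219.] z 0.0357 [503.  -1.] LW 49 27 a -23
[259. 228.] z 0.0356 [506.  67.] LW 49 30 a 7
[227. 249.] z 0.0349 [629.  61.] LW 66 42 a 6
[340. 282.] z 0.0309 [508. 350.] LW 69 36 a -3
[389. 298.] z 0.055 [489. 470.] LW 36 33 a -62
top
[279. 194.] z 0.0332 [499. -80.] LW 57 18 a -2
[120. 199.] z 0.0529 [484. 469.] LW 45 36 a -27
t 25.3 tcp [635.4  -7.3 140.2] yaw 178.14 w 30.5 g 50.8 F [-0.4  0.4 -0.5] tilt 0.17
-> [633.5  -9.6  93.5] 177.8
   0.018 -0.024 0.467 0.004  rows 2
-> [633.5  -9.6 183. ] 177.8
   0.0 0.0 -0.895 -0.0  rows 3
-> [519.  349.5 183. ] 177.0
   0.362 1.0 -0.0 0.009  rows 3
   0.378 1.0 -0.0 -0.0  rows 3
   0.378 1.0 -0.0 -0.0  rows 3
   0.201 0.531 -0.0 -0.0  rows 2
```

{"name": "carry_out", "arguments": {"targets": "-1 0.01 -0.02 0.2 0; -1 0.01 -0.02 0.35 0; -1 0.01 -0.02 0.46 0; -1 0.01 -0.02 0.46 0; -1 0.01 -0.02 0.46 0; -1 0.01 -0.02 0.46 0"}}

```text
time_s: 25.83
eef_pos: [0.6339, -0.0094, 0.0928]
tool_rot: [[-0.999, 0.033, 0.001], [0.033, 0.999, -0.0], [-0.001, -0.0, -1.0]]
contact_force: [-0.2, 0.8, -0.1]
width: 0.0307
grip_force: 54.0
```

{"name": "carry_out", "arguments": {"targets": "0.2 0 0 0 0; 0.2 0 0 0 0; 0.2 0 0 0 0; 0.2 0 0 0 0; 0.2 0 0 -0.4 0; 0.2 0 0 -0.8 0; 0.2 0 0 -0.9 0; 0.2 0 0 -0.9 0; 0.2 0 0 -0.9 0"}}

```text
time_s: 26.58
eef_pos: [0.6337, -0.0093, 0.183]
tool_rot: [[-0.999, 0.033, 0.001], [0.033, 0.999, -0.0], [-0.001, -0.0, -1.0]]
contact_force: [-0.7, 0.2, -0.5]
width: 0.0511
grip_force: 0.0
```

{"name": "carry_out", "arguments": {"targets": "1 0.362 1 0 0; 1 0.362 1 0 0; 1 0.362 1 0 0; 1 0.362 1 0 0; 1 0.362 1 0 0"}}

```text
time_s: 27.0
eef_pos: [0.599, 0.0931, 0.1804]
tool_rot: [[-1.0, 0.03, -0.004], [0.03, 1.0, -0.0], [0.004, -0.0, -1.0]]
contact_force: [0.3, 0.0, -0.0]
width: 0.0851
grip_force: 0.0
```

{"name": "carry_out", "arguments": {"targets": "1 0.378 1 0 0; 1 0.378 1 0 0; 1 0.378 1 0 0; 1 0.378 1 0 0; 1 0.378 1 0 0"}}

```text
time_s: 27.42
eef_pos: [0.566, 0.1929, 0.1814]
tool_rot: [[-1.0, 0.031, -0.001], [0.031, 1.0, -0.001], [0.001, -0.001, -1.0]]
contact_force: [0.3, 0.0, -0.1]
width: 0.0854
grip_force: 0.0
```

{"name": "carry_out", "arguments": {"targets": "1 0.378 1 0 0; 1 0.378 1 0 0; 1 0.378 1 0 0; 1 0.378 1 0 0; 1 0.378 1 0 0"}}

```text
time_s: 27.83
eef_pos: [0.5323, 0.2935, 0.1818]
tool_rot: [[-0.999, 0.032, 0.0], [0.032, 0.999, -0.001], [-0.0, -0.001, -1.0]]
contact_force: [0.1, -0.8, 0.1]
width: 0.0852
grip_force: 0.0
```

{"name": "carry_out", "arguments": {"targets": "1 0.201 0.531 0 0.01; 1 0.201 0.531 0 0.01; 1 0.201 0.531 0 0.01; 1 0.201 0.531 0 0.01; 1 0.201 0.531 0 0.01; 1 0.201 0.531 0 0.01"}}

```text
time_s: 28.33
eef_pos: [0.5141, 0.3462, 0.1823]
tool_rot: [[-0.999, 0.05, -0.0], [0.05, 0.999, -0.001], [0.0, -0.001, -1.0]]
contact_force: [-0.2, -0.5, -0.5]
width: 0.0854
grip_force: 0.0
```

```bash
python3 look.py; python3 plan.py 518.5 349.5 88 177 518.5 349.5 178 177 631 -75.6 178 177.8
```

```text
scene
[234. 181.] z 0.0443 [ 384. -182.] LW 177 18 a 62
[220. 188.] z 0.0353 [ 429. -195.] LW 134 36 a 64
[228. 210.] z 0.0352 [508. -69.] LW 68 40 a -1
[242. 220.] z 0.0348 [511.  -2.] LW 68 38 a 0
[257. 231.] z 0.0354 [515.  66.] LW 68 36 a -2
[212. 236.] z 0.0351 [623.  -6.] LW 65 37 a 0
[228. 247.] z 0.035 [623.  60.] LW 67 38 a 1
[339. 283.] z 0.0314 [513. 352.] LW 57 35 a -7
[389. 298.] z 0.0548 [491. 471.] LW 37 28 a -72
top
[239. 161.] z 0.035 [619.  55.] LW 63 32 a -1
[258. 160.] z 0.0345 [618.  -9.] LW 63 32 a -1
[238. 190.] z 0.0351 [512.  60.] LW 64 32 a -1
[257. 191.] z 0.0345 [508.  -6.] LW 64 32 a -1
[276. 191.] z 0.0348 [504. -71.] LW 68 35 a -2
[158. 194.] z 0.0313 [502. 344.] LW 51 25 a 1
t 28.4 tcp [513.9 346.6 182.4] yaw 177.14 w 85.4 g 0.0 F [-0.5  0.1 -0.5] tilt 0.02
-> [518.5 349.5  88. ] 177.0
   -0.044 0.031 0.944 0.002  rows 3
-> [518.5 349.5 178. ] 177.0
   -0.0 0.0 -0.9 -0.0  rows 3
-> [631.  -75.6 178. ] 177.8
   -0.322 -1.0 -0.0 -0.009  rows 3
   -0.307 -1.0 -0.0 -0.0  rows 3
   -0.307 -1.0 -0.0 -0.0  rows 3
   -0.307 -1.0 -0.0 -0.0  rows 3
   -0.061 -0.199 -0.0 -0.0  rows 1
```

{"name": "carry_out", "arguments": {"targets": "1 -0.044 0.03 0.4 0; 1 -0.044 0.03 0.8 0; 1 -0.044 0.03 0.94 0; 1 -0.044 0.03 0.94 0; 1 -0.044 0.03 0.94 0"}}

```text
time_s: 28.85
eef_pos: [0.5177, 0.3502, 0.0881]
tool_rot: [[-0.999, 0.049, -0.002], [0.049, 0.999, -0.001], [0.002, -0.001, -1.0]]
contact_force: [0.4, -0.6, 1.2]
width: 0.0851
grip_force: 0.0
```

{"name": "carry_out", "arguments": {"targets": "-1 0 0 0 0; -1 0 0 0 0; -1 0 0 0 0; -1 0 0 0 0; -1 0 0 0 0; -1 0 0 0 0; -1 0 0 0 0; -1 0 0 -0.3 0; -1 0 0 -0.7 0; -1 0 0 -0.9 0"}}

```text
time_s: 29.68
eef_pos: [0.5188, 0.3512, 0.1817]
tool_rot: [[-0.999, 0.048, 0.004], [0.048, 0.999, 0.002], [-0.004, 0.002, -1.0]]
contact_force: [1.2, 0.5, -0.8]
width: 0.0309
grip_force: 51.1
```

{"name": "carry_out", "arguments": {"targets": "-1 -0.322 -1 0 -0.01; -1 -0.322 -1 0 -0.01; -1 -0.322 -1 0 -0.01; -1 -0.322 -1 0 -0.01; -1 -0.322 -1 0 -0.01"}}

```text
time_s: 30.1
eef_pos: [0.5455, 0.248, 0.1786]
tool_rot: [[-0.999, 0.035, -0.0], [0.035, 0.999, 0.0], [0.0, 0.0, -1.0]]
contact_force: [0.9, 0.1, -0.5]
width: 0.0305
grip_force: 51.1
```

{"name": "carry_out", "arguments": {"targets": "-1 -0.307 -1 0 0; -1 -0.307 -1 0 0; -1 -0.307 -1 0 0; -1 -0.307 -1 0 0; -1 -0.307 -1 0 0"}}

```text
time_s: 30.52
eef_pos: [0.5727, 0.1484, 0.1783]
tool_rot: [[-0.999, 0.034, -0.0], [0.034, 0.999, 0.001], [0.0, 0.001, -1.0]]
contact_force: [-0.2, 0.5, -0.2]
width: 0.0306
grip_force: 51.1
```

{"name": "carry_out", "arguments": {"targets": "-1 -0.307 -1 0 0; -1 -0.307 -1 0 0; -1 -0.307 -1 0 0; -1 -0.307 -1 0 0; -1 -0.307 -1 0 0"}}

```text
time_s: 30.93
eef_pos: [0.5999, 0.0483, 0.1782]
tool_rot: [[-0.999, 0.033, -0.001], [0.033, 0.999, 0.001], [0.001, 0.001, -1.0]]
contact_force: [-0.1, 0.5, -0.8]
width: 0.0309
grip_force: 51.1
```

{"name": "carry_out", "arguments": {"targets": "-1 -0.307 -1 0 0; -1 -0.307 -1 0 0; -1 -0.307 -1 0 0; -1 -0.307 -1 0 0; -1 -0.307 -1 0 0"}}

```text
time_s: 31.35
eef_pos: [0.6272, -0.0521, 0.1781]
tool_rot: [[-0.999, 0.032, -0.001], [0.032, 0.999, 0.001], [0.001, 0.001, -1.0]]
contact_force: [0.1, 0.7, -0.6]
width: 0.031
grip_force: 51.1
```

{"name": "carry_out", "arguments": {"targets": "-1 -0.061 -0.199 0 0; -1 -0.061 -0.199 0 0; -1 -0.061 -0.199 0.4 0; -1 -0.061 -0.199 0.4 0; -1 -0.061 -0.199 0.4 0; -1 -0.061 -0.199 0.4 0; -1 -0.061 -0.199 0.4 0; -1 -0.061 -0.199 0.4 0"}}

```text
time_s: 32.02
eef_pos: [0.6338, -0.0732, 0.1405]
tool_rot: [[-0.999, 0.032, 0.003], [0.032, 0.999, -0.001], [-0.003, -0.001, -1.0]]
contact_force: [-0.7, 0.2, -1.8]
width: 0.0307
grip_force: 51.1
```

```bash
python3 plan.py 631 -75.6 93.5 177.8 631 -75.6 183 177.8 614.3 -254.5 183 176 614.3 -254.5 161 176
```

```text
t 32.0 tcp [633.8 -73.2 140.5] yaw 178.18 w 30.7 g 51.1 F [-0.7  0.2 -1.8] tilt 0.2
-> [631.  -75.6  93.5] 177.8
   0.027 -0.025 0.47 0.004  rows 2
-> [631.  -75.6 183. ] 177.8
   -0.0 0.0 -0.895 0.0  rows 3
-> [ 614.3 -254.5  183. ] 176.0
   0.055 -1.0 0.0 0.02  rows 3
   0.019 -0.795 0.0 0.0  rows 2
-> [ 614.3 -254.5  161. ] 176.0
   -0.0 0.0 0.22 0.0  rows 1
```

{"name": "carry_out", "arguments": {"targets": "-1 0.02 -0.02 0.2 0; -1 0.02 -0.02 0.35 0; -1 0.02 -0.02 0.46 0; -1 0.02 -0.02 0.46 0; -1 0.02 -0.02 0.46 0; -1 0.02 -0.02 0.46 0"}}

```text
time_s: 32.52
eef_pos: [0.6313, -0.0757, 0.0932]
tool_rot: [[-0.999, 0.033, 0.001], [0.033, 0.999, -0.0], [-0.001, -0.0, -1.0]]
contact_force: [0.4, 0.0, -1.0]
width: 0.0307
grip_force: 53.8
```

{"name": "carry_out", "arguments": {"targets": "0.2 0 0 0 0; 0.2 0 0 0 0; 0.2 0 0 0 0; 0.2 0 0 0 0; 0.2 0 0 -0.4 0; 0.2 0 0 -0.8 0; 0.2 0 0 -1 0; 0.2 0 0 -1 0; 0.2 0 0 -1 0"}}

```text
time_s: 33.27
eef_pos: [0.6315, -0.0758, 0.1941]
tool_rot: [[-0.999, 0.033, 0.003], [0.033, 0.999, -0.001], [-0.003, -0.001, -1.0]]
contact_force: [0.6, 0.0, -0.7]
width: 0.0516
grip_force: 0.0
```

{"name": "carry_out", "arguments": {"targets": "1 0.05 -0.3 -0.3 0.02; 1 0.05 -1 -0.3 0.02; 1 0.05 -1 -0.3 0.02; 1 0.05 -1 -0.3 0.02; 1 0.05 -1 -0.3 0.02"}}

```text
time_s: 33.68
eef_pos: [0.6215, -0.1768, 0.2206]
tool_rot: [[-0.998, 0.067, -0.003], [0.067, 0.998, 0.002], [0.003, 0.001, -1.0]]
contact_force: [-0.3, 0.4, 0.4]
width: 0.0855
grip_force: 0.0
```

```bash
cat >> look.py <<'E'
    save('l_%s.png'%n,im,1.5); np.savez(n+'L.npz',im=im,d=d)
E
python3 look.py;  python3 plan.py 614.3 -254.5 213 176 614.3 -254.5 161 176
```

```text
scene
[228. 211.] z 0.0348 [510. -67.] LW 66 36 a 1
[242. 223.] z 0.0352 [522.  11.] LW 67 36 a -2
[198. 226.] z 0.0353 [621. -69.] LW 65 40 a -2
[257. 230.] z 0.035 [515.  66.] LW 67 37 a -4
[212. 236.] z 0.0349 [623.  -6.] LW 65 37 a 0
[228. 247.] z 0.0351 [623.  59.] LW 67 37 a 2
[389. 298.] z 0.0547 [491. 471.] LW 37 28 a -72
top
t 33.8 tcp [ 621.5 -174.5  220.7] yaw 176.32 w 85.6 g 0.0 F [-0.5 -0.1 -0. ] tilt 0.24
-> [ 614.3 -254.5  213. ] 176.0
   0.021 -0.803 0.077 0.004  rows 2
-> [ 614.3 -254.5  161. ] 176.0
   -0.0 -0.0 0.52 -0.0  rows 2
```

View pics/l_scene.png

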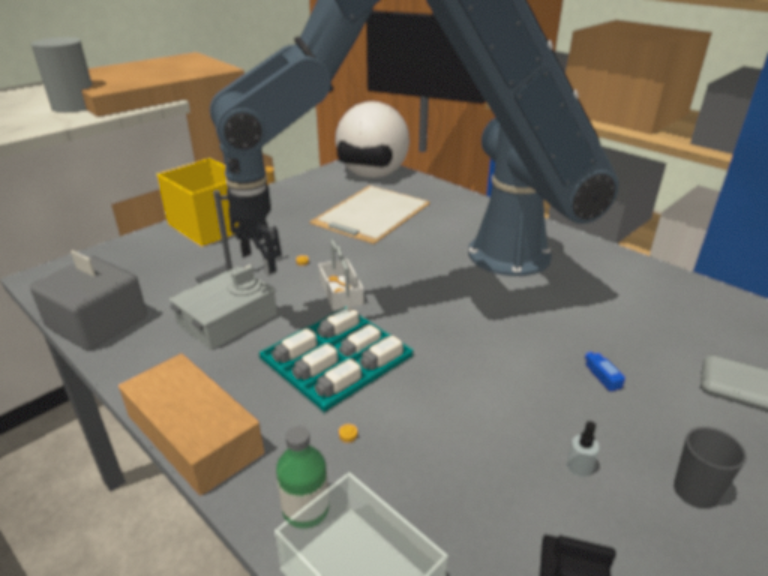

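The scene shows all six injectors lying in wells, at about (295–382, 322–378). One looks nudged inside its well, and I'll recheck it later. Now the lock.

{"name": "carry_out", "arguments": {"targets": "1 0.021 -0.79 0.05 0; 1 0.021 -0.79 0.05 0; 1 0.021 -0.79 0.05 0; 1 0.021 -0.79 0.05 0; 1 0.021 -0.79 0.05 0; 1 0.021 -0.79 0.05 0"}}

```text
time_s: 34.28
eef_pos: [0.6153, -0.2519, 0.2169]
tool_rot: [[-0.998, 0.062, -0.002], [0.062, 0.998, 0.002], [0.002, 0.001, -1.0]]
contact_force: [0.2, -0.1, -1.7]
width: 0.0853
grip_force: 0.0
```

```bash
python3 plan.py 614.3 -254.5 161 176
python3 - <<'E'
from inj2 import *
for n in('top','scene'):
    im,d=ctrl.snapshot(n);P=cloud(n,d);X,Y,Z=P[...,0],P[...,1],P[...,2]
    for dx in(0,):
        t=P[(X>.48)&(X<.575)&(abs(Y+.0)<.036)&(Z>.025)&(Z<.045)]
        if len(t)>20: print(n,'mid',rect(t).round(0),np.percentile(t[:,2],[5,50,95]).round(3))
    save('m_%s.png'%n,im[150:290,130:310] if n=='scene' else im[100:250,200:400],4)
E
```

```text
t 34.3 tcp [ 615.3 -251.9  216.9] yaw 176.45 w 85.3 g 0.0 F [ 0.2 -0.1 -1.7] tilt 0.12
-> [ 614.3 -254.5  161. ] 176.0
   0.009 -0.026 0.559 0.005  rows 2
scene mid [532.   6.  86.  34.  -5.] [0.026 0.034 0.037]
```

View pics/m_scene.png

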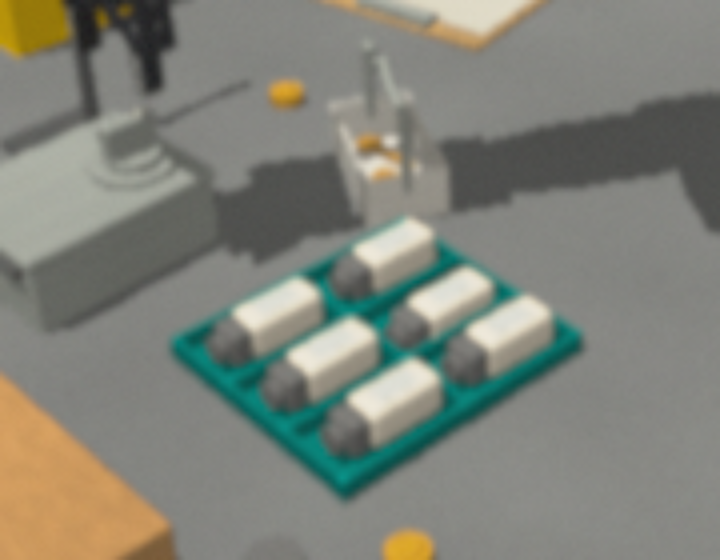

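All six lie flat. The middle near one at (440,305) has been nudged but is still in its well. I go down on the lock bar at (130,135) and grip it.

{"name": "carry_out", "arguments": {"targets": "1 0 -0.015 0.25 0; 1 0 -0.015 0.5 0; 1 0 -0.015 0.55 0; 1 0 -0.015 0.55 0; 1 0 -0.015 0.55 0; 1 0 -0.015 0.55 0"}}

```text
time_s: 34.88
eef_pos: [0.6162, -0.2557, 0.1639]
tool_rot: [[-0.998, 0.063, 0.002], [0.063, 0.998, -0.001], [-0.002, -0.001, -1.0]]
contact_force: [0.4, -0.3, -0.6]
width: 0.0856
grip_force: 0.0
```

{"name": "carry_out", "arguments": {"targets": "-1 0 0 0 0; -1 0 0 0 0; -1 0 0 0 0; -1 0 0 0 0; -1 0 0 0 0; -1 0 0 0 0; -1 0 0 0 0; -1 0 0 0 0; -1 0 0 0 0; -1 0 0 0 0", "grip_force": 30}}

```text
time_s: 35.72
eef_pos: [0.6152, -0.2564, 0.1628]
tool_rot: [[-0.998, 0.064, 0.0], [0.064, 0.998, -0.001], [-0.0, -0.001, -1.0]]
contact_force: [-1.8, -3.3, 2.0]
width: 0.0133
grip_force: 35.1
```

```bash
python3 plan.py 614.3 -254.5 161 90; python3 -c "
from h import *
o=ctrl.get_obs();print(o['qpos'].round(2),o['wrist_torque'].round(2))"
```

```text
t 35.7 tcp [ 615.2 -256.4  162.8] yaw 176.34 w 13.3 g 35.1 F [-1.8 -3.3  2. ] tilt 0.08
-> [ 614.3 -254.5  161. ] 90.0
   0.011 0.018 0.018 0.959  rows 13
[-0.56  0.75  1.43 -0.    0.96 -2.07] [-0.52  0.29  0.02]
```

{"name": "carry_out", "arguments": {"targets": "-1 0 0.01 0 0; -1 0 0.01 0 0.06; -1 0 0.01 0 0.12; -1 0 0.01 0 0.18; -1 0 0.01 0 0.24; -1 0 0.01 0 0.3; -1 0 0.01 0 0.36; -1 0 0.01 0 0.42; -1 0 0.01 0 0.48; -1 0 0.01 0 0.48"}}

```text
time_s: 36.55
eef_pos: [0.6149, -0.2572, 0.1628]
tool_rot: [[-0.682, 0.732, -0.001], [0.732, 0.682, -0.005], [-0.003, -0.004, -1.0]]
contact_force: [-4.2, -8.8, 2.8]
width: 0.0133
grip_force: 35.1
```

```bash
python3 plan.py 615.2 -255 161 90; python3 -c "
from h import *
o=ctrl.get_obs();print(o['qpos'].round(2),o['wrist_torque'].round(2))"
```

```text
t 36.5 tcp [ 614.9 -257.2  162.8] yaw 132.98 w 13.3 g 35.1 F [-4.2 -8.8  2.8] tilt 0.27
-> [ 615.2 -255.   161. ] 90.0
   0.014 0.018 0.018 0.478  rows 7
[-0.56  0.75  1.43 -0.01  0.96 -1.31] [-1.34  0.7   0.  ]
```

{"name": "carry_out", "arguments": {"targets": "-1 -0.014 -0.02 0 0; -1 -0.014 -0.02 0 0.06; -1 -0.014 -0.02 0 0.12; -1 -0.014 -0.02 0 0.18; -1 -0.014 -0.02 0 0.24; -1 -0.014 -0.02 0 0.3; -1 -0.014 -0.02 0 0.36; -1 -0.014 -0.02 0 0.42; -1 -0.014 -0.02 0 0.46; -1 -0.014 -0.02 0 0.48"}}

```text
time_s: 37.38
eef_pos: [0.6139, -0.2581, 0.1628]
tool_rot: [[0.001, 1.0, -0.003], [1.0, -0.001, -0.002], [-0.002, -0.003, -1.0]]
contact_force: [-4.3, -5.1, 4.2]
width: 0.0134
grip_force: 43.6
```

{"name": "carry_out", "arguments": {"targets": "-1 0 0 0 0.02; -1 0 0 0 0.02; -1 0 0 0 0.02"}}

```text
time_s: 37.63
eef_pos: [0.6139, -0.258, 0.1628]
tool_rot: [[0.025, 1.0, -0.003], [1.0, -0.025, -0.003], [-0.003, -0.003, -1.0]]
contact_force: [-4.6, -4.7, 4.1]
width: 0.0132
grip_force: 55.5
```

```bash
python3 plan.py 614.3 -257 161 90; python3 -c "
from h import *
o=ctrl.get_obs();print(o['qpos'].round(2),o['wrist_torque'].round(2))"
```

```text
t 37.6 tcp [ 613.9 -258.   162.8] yaw 88.55 w 13.2 g 55.5 F [-4.6 -4.7  4.1] tilt 0.26
-> [ 614.3 -257.   161. ] 90.0
   0.01 0.004 0.018 -0.016  rows 1
[-0.56  0.75  1.43 -0.01  0.96 -0.54] [-0.78  0.72  1.44]
```

The wrist torque shows it is against its stop. I release and go up.

{"name": "carry_out", "arguments": {"targets": "-0.2 0 0 0 -0.02; -0.2 0 0 0 -0.02; -0.2 0 0 0 -0.02; -0.2 0 0 0 -0.02; -0.2 0 0 -0.4 0; -0.2 0 0 -0.8 0; -0.2 0 0 -1 0; -0.2 0 0 -1 0; -0.2 0 0 -1 0"}}

```text
time_s: 38.38
eef_pos: [0.6155, -0.257, 0.2641]
tool_rot: [[0.033, 0.999, 0.003], [0.999, -0.033, -0.001], [-0.001, 0.003, -1.0]]
contact_force: [0.1, -0.5, -0.3]
width: 0.034
grip_force: 0.0
```

{"name": "carry_out", "arguments": {"targets": "0 -0.2 -1 0 0; 0 -0.2 -1 0 0; 0 -0.2 -1 0 0; 0 -0.2 -1 0 0"}}

```text
time_s: 38.72
eef_pos: [0.5093, -0.2725, 0.26]
tool_rot: [[0.035, 0.999, -0.008], [0.999, -0.035, 0.005], [0.005, -0.008, -1.0]]
contact_force: [0.4, 0.7, 0.1]
width: 0.0427
grip_force: 0.0
```

```bash
cat > m.py <<'E'
from inj2 import *
for n in('top','scene'):
    im,d=ctrl.snapshot(n);P=cloud(n,d);X,Y,Z=P[...,0],P[...,1],P[...,2]
    np.savez(n+'M.npz',im=im,d=d)
    t=P[(X>.56)&(X<.67)&(Y>-.30)&(Y<-.21)&(Z>.095)&(Z<.125)]
    if len(t)>5: print(n,'lock',len(t),rect(t).round(0))
    c=(X>.34)&(X<.5)&(Y<-.1)&(Y>-.26)
    t=P[c&(Z>.085)&(Z<.135)]
    if len(t)>5: print(n,'bail',len(t),rect(t).round(0),t.mean(0).round(3),np.percentile(t[:,2],[5,50,99]).round(3))
E
python3 m.py; python3 plan.py 433.5 -145 250 63 433.5 -145 155 63
```

```text
top lock 75 [ 614. -255.   44.   14.  -86.]
scene lock 86 [ 616. -255.   46.   15.  -88.]
scene bail 78 [ 418. -177.  131.   10.   64.] [ 0.422 -0.17   0.105] [0.09  0.105 0.119]
t 38.8 tcp [ 513.5 -273.5  261.1] yaw 88.04 w 42.3 g 0.0 F [ 0.4 -0.5  0.1] tilt 0.15
-> [ 433.5 -145.   250. ] 63.0
   1.0 -0.671 0.088 0.278  rows 4
   0.16 -0.265 0.023 0.0  rows 1
-> [ 433.5 -145.   155. ] 63.0
   -0.0 -0.0 0.95 0.0  rows 3
```

{"name": "carry_out", "arguments": {"targets": "0 1 -0.671 0 0.278; 0 1 -0.671 0 0.278; 0 1 -0.671 0 0.278; 0 1 -0.671 0 0.278; 0 1 -0.671 0 0.278; 0 1 -0.671 0 0.278"}}

```text
time_s: 39.32
eef_pos: [0.4522, -0.1718, 0.2624]
tool_rot: [[0.449, 0.893, 0.002], [0.893, -0.449, -0.001], [-0.0, 0.002, -1.0]]
contact_force: [0.6, -0.1, -0.2]
width: 0.0427
grip_force: 0.0
```

{"name": "carry_out", "arguments": {"targets": "0 0.16 -0.265 0.3 0; 0 0.16 -0.265 0.3 0; 0 0.16 -0.265 0.3 0; 0 0.16 -0.265 0.3 0; 0 0.16 -0.265 0.3 0"}}

```text
time_s: 39.73
eef_pos: [0.4361, -0.147, 0.2329]
tool_rot: [[0.452, 0.892, 0.003], [0.892, -0.452, -0.002], [-0.0, 0.004, -1.0]]
contact_force: [-0.0, -0.7, 0.0]
width: 0.043
grip_force: 0.0
```

```bash
python3 plan.py 433.5 -145.5 159 63;python3 m.py
python3 - <<'E'
from h import *
im=np.load('topM.npz')['im'];save('b_top.png',im[150:270,250:400],5)
E
```

```text
t 39.7 tcp [ 436.1 -147.   232.9] yaw 63.12 w 43.0 g 0.0 F [-0.  -0.7  0. ] tilt 0.21
-> [ 433.5 -145.5  159. ] 63.0
   0.002 -0.03 0.739 0.001  rows 2
top lock 74 [ 614. -254.   43.   15.  -89.]
scene lock 87 [ 615. -254.   46.   15.  -87.]
scene bail 79 [ 418. -176.  132.    9.   63.] [ 0.422 -0.17   0.105] [0.091 0.105 0.12 ]
```

View pics/b_top.png

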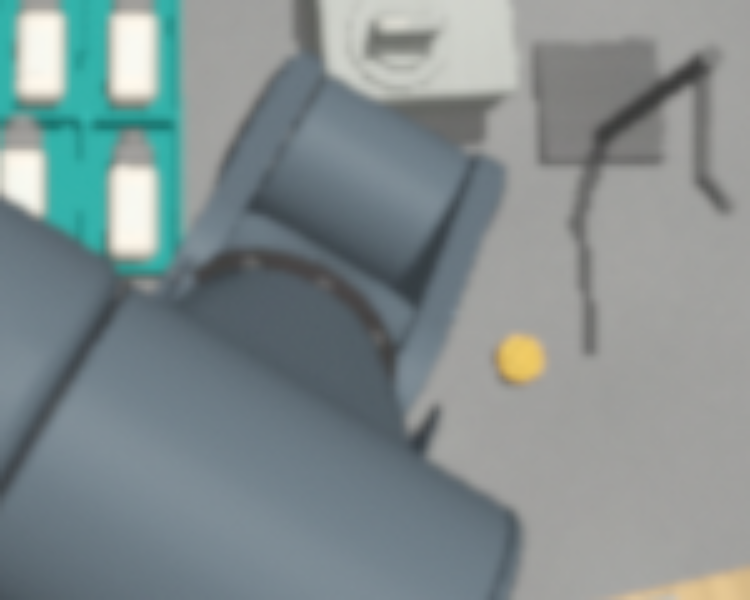

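The lock bar at (400,40) lies across the box, so it is locked. I go down and grip the bail.

{"name": "carry_out", "arguments": {"targets": "0 0 -0.025 0.3 0; 0 0 -0.025 0.6 0; 0 0 -0.025 0.73 0; 0 0 -0.025 0.73 0; 0 0 -0.025 0.73 0; 0 0 -0.025 0.73 0"}}

```text
time_s: 40.33
eef_pos: [0.4328, -0.145, 0.1603]
tool_rot: [[0.452, 0.892, 0.002], [0.892, -0.452, -0.001], [-0.0, 0.002, -1.0]]
contact_force: [0.6, 0.1, -0.0]
width: 0.043
grip_force: 0.0
```

{"name": "carry_out", "arguments": {"targets": "-1 0 0 0 0; -1 0 0 0 0; -1 0 0 0 0; -1 0 0 0 0; -1 0 0 0 0; -1 0 0 0 0; -1 0 0 0 0; -1 0 0 0 0; -1 0 0 0 0; -1 0 0 0 0", "grip_force": 90}}

```text
time_s: 41.17
eef_pos: [0.4323, -0.1445, 0.1606]
tool_rot: [[0.452, 0.892, 0.002], [0.892, -0.452, -0.001], [-0.0, 0.002, -1.0]]
contact_force: [-1.0, 0.5, 5.9]
width: 0.0055
grip_force: 88.2
```

{"name": "carry_out", "arguments": {"targets": "-1 0 0 -0.1 0; -1 0 0 -0.3 0; -1 0 0 -0.5 0; -1 0 0 -0.7 0; -1 0 0 -0.9 0; -1 0 0 -0.95 0; -1 0 0 -0.95 0; -1 0 0 -0.95 0"}}

```text
time_s: 41.83
eef_pos: [0.4315, -0.144, 0.2541]
tool_rot: [[0.452, 0.892, -0.0], [0.892, -0.452, 0.0], [0.0, -0.0, -1.0]]
contact_force: [0.2, -0.9, -2.1]
width: 0.0058
grip_force: 88.4
```

```bash
python3 plan.py;python3 - <<'E'
from inj2 import *
n='scene'
im,d=ctrl.snapshot(n);P=cloud(n,d);X,Y,Z=P[...,0],P[...,1],P[...,2];np.savez('c.npz',im=im,d=d)
save('c1.png',im[60:260,120:320],3)
E
```

```text
t 41.8 tcp [ 431.5 -144.   254.1] yaw 63.11 w 5.8 g 88.4 F [ 0.2 -0.9 -2.1] tilt 0.01
```

View pics/c1.png

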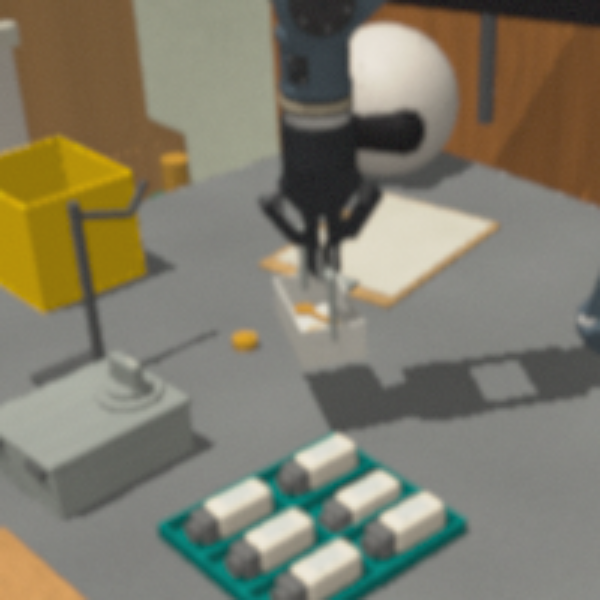

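The caddy is lifted by its bail, at about (320,310) in the crop. I measure how it hangs before threading it on the hook.

```bash
cat > cad.py <<'E'
from inj2 import *
o=ctrl.get_obs();p=np.array(o['eef_pos']);R=o['tool_rot'];yaw=np.arctan2(R[1,0],R[0,0])
u=np.array([np.cos(yaw),np.sin(yaw)]);w=np.array([u[1],-u[0]])
for n in('scene','top'):
    im,d=ctrl.snapshot(n);P=cloud(n,d);q=P.reshape(-1,3);col=im.reshape(-1,3).max(1)
    a=(q[:,:2]-p[:2])@u;b=(q[:,:2]-p[:2])@w
    s=(a>-.13)&(a<.06)&(abs(b)<.06)
    zr=p[2]-.1606
    t=q[s&(abs(q[:,2]-zr-.042)<.012)]
    if len(t)>10:
        r=rect(t);dc=r[:2]/1000-p[:2];print(n,'rim',len(t),r.round(1),'offset along tool x',(dc@u*1000).round(1),'tool y',(dc@w*1000).round(1),'yaw tool',np.degrees(yaw).round(1))
    m=s&(q[:,2]>zr+.07)&(q[:,2]<zr+.13)&(a<-.02)&(abs(b)<.03)&(col>40)
    for lo in np.arange(-.11,-.01,.01):
        k=m&(a>=lo)&(a<lo+.01)
        if k.sum()>1:print('  a',round(lo+.005,3),'b',np.median(b[k]).round(4),'z-zr',(q[k,2].max()-zr).round(4),np.median(q[k,2]-zr).round(4),k.sum())
E
python3 cad.py
```

```text
scene rim 254 [ 416.5 -175.4  139.2   70.9   62.5] offset along tool x -34.9 tool y 1.2 yaw tool 63.1
  a -0.095 b 0.0027 z-zr 0.1048 0.0768 6
top rim 11 [ 430.1 -217.8   19.4    2.2   61.3] offset along tool x -66.5 tool y 32.5 yaw tool 63.1
```

```bash
python3 plan.py 415 -377 282 90 491 -377 282 90 491 -377 236 90
python3 - <<'E'
from h import *
for n in('top','scene'):
    d=np.load(n+'0.npz')['d'];P=cloud(n,d);t=P[(P[...,0]>.44)&(P[...,0]<.58)&(P[...,1]<-.38)&(P[...,1]>-.45)&(P[...,2]>.17)&(P[...,2]<.24)]
    for lo in np.arange(.455,.57,.015):
        k=t[(t[:,0]>=lo)&(t[:,0]<lo+.015)]
        if len(k):print(n,round(lo+.0075,3),'y',np.median(k[:,1]).round(4),'zmed/max',np.median(k[:,2]).round(4),k[:,2].max().round(4))
E
```

```text
t 42.0 tcp [ 431.2 -143.8  253.2] yaw 63.11 w 5.8 g 88.4 F [-0.  -0.4 -2.7] tilt 0.16
-> [ 415. -377.  282.] 90.0
   -1.0 0.423 -0.134 -0.299  rows 4
   -1.0 -0.07 -0.123 0.0  rows 3
   -0.248 -0.017 -0.031 0.0  rows 1
-> [ 491. -377.  282.] 90.0
   -0.001 0.76 0.0 0.0  rows 2
-> [ 491. -377.  236.] 90.0
   0.0 -0.0 0.46 0.0  rows 2
top 0.462 y -0.4124 zmed/max 0.2191 0.2227
top 0.478 y -0.4105 zmed/max 0.2051 0.2109
top 0.493 y -0.412 zmed/max 0.1905 0.1975
top 0.507 y -0.4115 zmed/max 0.196 0.1999
top 0.523 y -0.412 zmed/max 0.2001 0.2058
top 0.538 y -0.4135 zmed/max 0.2035 0.2095
top 0.553 y -0.4093 zmed/max 0.2084 0.2243
top 0.568 y -0.4093 zmed/max 0.2122 0.2207
scene 0.462 y -0.4164 zmed/max 0.2173 0.2204
scene 0.478 y -0.4135 zmed/max 0.2054 0.2158
scene 0.493 y -0.4126 zmed/max 0.1901 0.1994
scene 0.507 y -0.4126 zmed/max 0.1912 0.1958
scene 0.523 y -0.4116 zmed/max 0.1976 0.2018
scene 0.538 y -0.4117 zmed/max 0.2005 0.2058
scene 0.553 y -0.4112 zmed/max 0.199 0.2204
scene 0.568 y -0.4124 zmed/max 0.1965 0.2207
```

{"name": "carry_out", "arguments": {"targets": "-1 -0.2 0.08 -0.13 -0.06; -1 -0.4 0.17 -0.13 -0.12; -1 -0.6 0.25 -0.13 -0.18; -1 -0.8 0.34 -0.13 -0.24; -1 -1 0.42 -0.13 -0.299; -1 -1 0.42 -0.13 -0.299; -1 -1 0.42 -0.13 -0.299"}}

```text
time_s: 42.57
eef_pos: [0.4236, -0.2531, 0.2662]
tool_rot: [[0.003, 1.0, -0.002], [1.0, -0.003, 0.002], [0.002, -0.002, -1.0]]
contact_force: [0.0, 1.2, -2.8]
width: 0.0057
grip_force: 88.3
```

{"name": "carry_out", "arguments": {"targets": "-1 -0.25 -0.07 -0.12 0; -1 -0.5 -0.07 -0.12 0; -1 -0.75 -0.07 -0.12 0; -1 -1 -0.07 -0.12 0; -1 -1 -0.07 -0.12 0; -1 -1 -0.07 -0.12 0"}}

```text
time_s: 43.07
eef_pos: [0.4169, -0.3522, 0.2784]
tool_rot: [[0.001, 1.0, -0.001], [1.0, -0.001, 0.002], [0.002, -0.001, -1.0]]
contact_force: [-0.5, 0.9, -2.0]
width: 0.0057
grip_force: 88.2
```

{"name": "carry_out", "arguments": {"targets": "-1 -0.24 -0.02 -0.03 0; -1 -0.24 -0.02 -0.03 0; -1 -0.24 -0.02 -0.03 0; -1 -0.24 -0.02 -0.03 0; -1 -0.24 -0.02 -0.03 0; -1 -0.24 -0.02 -0.03 0"}}

```text
time_s: 43.57
eef_pos: [0.4151, -0.375, 0.2822]
tool_rot: [[-0.001, 1.0, -0.001], [1.0, 0.001, 0.001], [0.001, -0.001, -1.0]]
contact_force: [0.4, 0.2, -1.8]
width: 0.0055
grip_force: 88.3
```

```bash
python3 plan.py 415 -377 282 90;  python3 cad.py
python3 - <<'E'
from h import *
im,d=ctrl.snapshot('scene');save('c2.png',im[60:260,80:280],3)
E
```

```text
t 43.6 tcp [ 415.1 -375.   282.2] yaw 90.07 w 5.5 g 88.3 F [ 0.4  0.2 -1.8] tilt 0.09
-> [ 415. -377.  282.] 90.0
   -0.02 -0.001 0.002 0.001  rows 1
scene rim 279 [ 416.6 -410.4  135.6   76.2   88.2] offset along tool x -35.4 tool y 1.4 yaw tool 90.1
  a -0.105 b 0.0023 z-zr 0.0859 0.081 4
  a -0.095 b 0.0036 z-zr 0.1043 0.0873 19
  a -0.085 b 0.0029 z-zr 0.1021 0.0996 2
  a -0.075 b 0.0032 z-zr 0.1072 0.1036 5
  a -0.065 b 0.0036 z-zr 0.1058 0.1051 6
  a -0.055 b 0.0043 z-zr 0.1068 0.1057 2
  a -0.045 b 0.0049 z-zr 0.1119 0.1075 5
  a -0.035 b 0.0056 z-zr 0.1135 0.113 2
  a -0.025 b 0.0045 z-zr 0.1102 0.109 2
top rim 17 [ 443.8 -356.8   24.1   10.9   83.6] offset along tool x 18.2 tool y 28.7 yaw tool 90.1
```

View pics/c2.png

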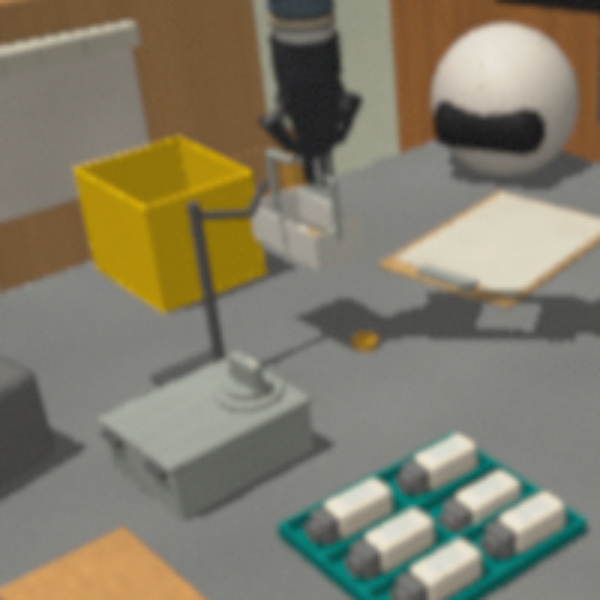

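The caddy hangs level at (300,220), with its bail across the hook line and the hook tip at (262,188). I move it in slowly, then lower it.

{"name": "carry_out", "arguments": {"targets": "-1 -0.015 0.1 0 0; -1 -0.015 0.2 0 0; -1 -0.015 0.3 0 0; -1 -0.015 0.4 0 0; -1 -0.015 0.5 0 0; -1 -0.015 0.6 0 0; -1 -0.015 0.7 0 0; -1 -0.015 0.73 0 0; -1 -0.015 0.73 0 0; -1 -0.015 0.73 0 0"}}

```text
time_s: 44.55
eef_pos: [0.4881, -0.3776, 0.2822]
tool_rot: [[-0.001, 1.0, -0.001], [1.0, 0.001, 0.0], [0.0, -0.001, -1.0]]
contact_force: [0.2, 0.6, -0.9]
width: 0.0056
grip_force: 88.3
```

```bash
python3 plan.py 489 -377 240 90; python3 cad.py|grep rim;python3 - <<'E'
from h import *
im,d=ctrl.snapshot('scene');save('c3.png',im[70:190,90:240],5)
E
```

```text
t 44.5 tcp [ 488.1 -377.6  282.2] yaw 90.05 w 5.6 g 88.3 F [ 0.2  0.6 -0.9] tilt 0.05
-> [ 489. -377.  240.] 90.0
   0.006 0.009 0.422 0.001  rows 2
scene rim 249 [ 488.7 -413.5  136.5   74.4   89.5] offset along tool x -35.8 tool y 0.5 yaw tool 90.0
top rim 35 [ 505.  -352.4   37.    11.5   -3.2] offset along tool x 25.2 tool y 16.9 yaw tool 90.0
```

View pics/c3.png

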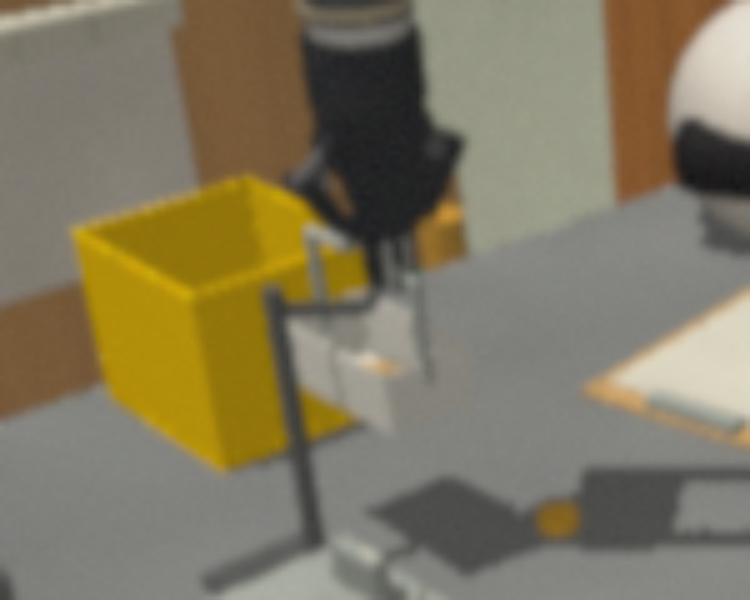

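The hook rod at (330,305) runs through the bail loop: the bar is above it and the box below. I lower the caddy.

{"name": "carry_out", "arguments": {"targets": "-1 0 0.01 0.1 0; -1 0 0.01 0.2 0; -1 0 0.01 0.3 0; -1 0 0.01 0.36 0; -1 0 0.01 0.38 0; -1 0 0.01 0.38 0; -1 0 0.01 0.38 0; -1 0 0.01 0.38 0"}}

```text
time_s: 45.37
eef_pos: [0.4892, -0.378, 0.2445]
tool_rot: [[-0.0, 1.0, 0.0], [1.0, 0.0, -0.0], [-0.0, 0.0, -1.0]]
contact_force: [0.3, -0.6, -0.9]
width: 0.0058
grip_force: 88.6
```

{"name": "carry_out", "arguments": {"targets": "-1 0 0 0.02 0; -1 0 0 0.03 0; -1 0 0 0.03 0; -1 0 0 0.03 0"}}

```text
time_s: 45.7
eef_pos: [0.4896, -0.3784, 0.2424]
tool_rot: [[-0.001, 1.0, 0.002], [1.0, 0.001, -0.002], [-0.002, 0.002, -1.0]]
contact_force: [1.3, -0.8, 2.8]
width: 0.0058
grip_force: 88.9
```

{"name": "carry_out", "arguments": {"targets": "-1 0 0 0.01 0; -1 0 0 0.02 0; -1 0 0 0.02 0; -1 0 0 0.02 0"}}

```text
time_s: 46.03
eef_pos: [0.4897, -0.3785, 0.2414]
tool_rot: [[-0.001, 1.0, 0.002], [1.0, 0.001, -0.003], [-0.003, 0.002, -1.0]]
contact_force: [0.5, 0.1, 8.2]
width: 0.0058
grip_force: 89.7
```

It is seated: the upward force is 8 N at the expected height. I open and back off straight up.

{"name": "carry_out", "arguments": {"targets": "-1 0 0 -0.01 0; -0.9 0 0 -0.01 0; -0.8 0 0 -0.01 0; -0.6 0 0 -0.01 0; -0.4 0 0 -0.01 0; -0.3 0 0 -0.01 0; -0.2 0 0 -0.01 0; -0.2 0 0 -0.01 0"}}

```text
time_s: 46.7
eef_pos: [0.4888, -0.3776, 0.2399]
tool_rot: [[-0.0, 1.0, -0.001], [1.0, 0.0, 0.001], [0.001, -0.001, -1.0]]
contact_force: [0.5, -0.1, -0.8]
width: 0.0343
grip_force: 0.0
```

{"name": "carry_out", "arguments": {"targets": "-0.2 0 0 -0.1 0; -0.2 0 0 -0.3 0; -0.2 0 0 -0.6 0; -0.2 0 0 -0.9 0; -0.2 0 0 -1 0; -0.2 0 0 -1 0"}}

```text
time_s: 47.2
eef_pos: [0.4902, -0.379, 0.3446]
tool_rot: [[-0.001, 1.0, 0.005], [1.0, 0.001, -0.006], [-0.006, 0.005, -1.0]]
contact_force: [0.5, -0.3, 0.2]
width: 0.034
grip_force: 0.0
```

{"name": "carry_out", "arguments": {"targets": "-0.2 1 0 -0.2 0; -0.2 1 0 -0.2 0; -0.2 1 0 -0.2 0; -0.2 1 0 -0.2 0; -0.2 1 0 -0.2 0; -0.2 1 0 -0.2 0; -0.2 1 0 -0.2 0; -0.2 1 0 -0.2 0"}}

```text
time_s: 47.87
eef_pos: [0.489, -0.2791, 0.3597]
tool_rot: [[0.001, 1.0, -0.001], [1.0, -0.001, 0.0], [0.0, -0.001, -1.0]]
contact_force: [-0.1, -0.1, -0.5]
width: 0.0342
grip_force: 0.0
```

Run:
```python
from inj2 import *
for k in range(2):
    im,d=ctrl.snapshot('scene');P=cloud('scene',d);q=P.reshape(-1,3)
    t=q[(abs(q[:,0]-.49)<.06)&(abs(q[:,1]+.412)<.09)&(q[:,2]>.06)&(q[:,2]<.13)];print(rect(t).round(0),np.percentile(t[:,2],[1,99]).round(3))
    for i,m,c,z,qq in find(im,d,'scene'): print(fit('scene',m,c,z)[0][0],round(z,4))
save('f.png',im,1.5)
print(ctrl.get_obs()['time_s'])
```

```text
[ 490. -416.  139.   75.  -90.] [0.083 0.129]
(508.7216796875, -67.41322326660156) 0.0354
(521.9058837890625, 11.537948608398438) 0.0354
(620.6427001953125, -71.11033630371094) 0.035
(514.67822265625, 65.72662353515625) 0.0353
(623.2490234375, -5.781627655029297) 0.0351
(622.4855346679688, 59.37814712524414) 0.0352
[ 491. -417.  139.   76.  -89.] [0.082 0.129]
(508.2784729003906, -68.08462524414062) 0.035
(522.2904052734375, 11.367152214050293) 0.0352
(621.1087646484375, -70.99118041992188) 0.0351
(514.6865844726562, 65.66716003417969) 0.0354
(623.1126708984375, -5.961435317993164) 0.0349
(623.197998046875, 60.20721435546875) 0.0353
47.9667
```

View pics/f.png

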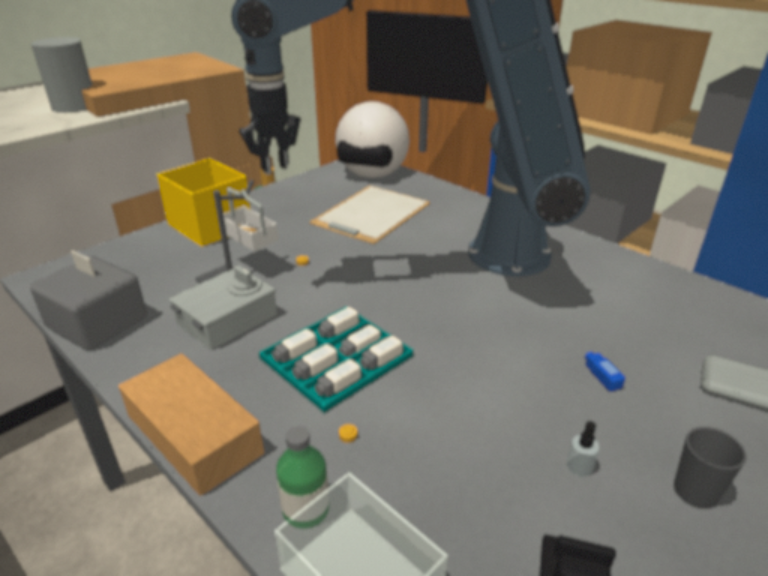

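The caddy hangs on the hook at (247,222), the lock is across its box, and all six injectors are in the tray. I let it settle before handing in.

{"name": "carry_out", "arguments": {"targets": "-0.2 0 0 0 0; -0.2 0 0 0 0; -0.2 0 0 0 0; -0.2 0 0 0 0; -0.2 0 0 0 0; -0.2 0 0 0 0; -0.2 0 0 0 0; -0.2 0 0 0 0; -0.2 0 0 0 0; -0.2 0 0 0 0"}}

```text
time_s: 48.8
eef_pos: [0.4891, -0.2779, 0.3604]
tool_rot: [[-0.0, 1.0, 0.0], [1.0, 0.0, -0.0], [-0.0, 0.0, -1.0]]
contact_force: [0.6, 0.5, 0.3]
width: 0.034
grip_force: 0.0
```

{"name": "carry_out", "arguments": {"targets": "-0.2 0 0 0 0; -0.2 0 0 0 0; -0.2 0 0 0 0; -0.2 0 0 0 0; -0.2 0 0 0 0; -0.2 0 0 0 0; -0.2 0 0 0 0; -0.2 0 0 0 0; -0.2 0 0 0 0; -0.2 0 0 0 0"}}

```text
time_s: 49.63
eef_pos: [0.4891, -0.2779, 0.3604]
tool_rot: [[-0.0, 1.0, 0.0], [1.0, 0.0, 0.0], [0.0, 0.0, -1.0]]
contact_force: [0.2, 1.1, -0.6]
width: 0.0341
grip_force: 0.0
```

{"name": "carry_out", "arguments": {"targets": "-0.2 0 0 0 0; -0.2 0 0 0 0; -0.2 0 0 0 0; -0.2 0 0 0 0; -0.2 0 0 0 0; -0.2 0 0 0 0; -0.2 0 0 0 0; -0.2 0 0 0 0; -0.2 0 0 0 0; -0.2 0 0 0 0"}}

```text
time_s: 50.47
eef_pos: [0.4891, -0.2779, 0.3604]
tool_rot: [[-0.0, 1.0, 0.0], [1.0, 0.0, -0.0], [-0.0, 0.0, -1.0]]
contact_force: [0.5, 0.2, 0.7]
width: 0.034
grip_force: 0.0
```

Run:
```python
from inj2 import *
for k in range(4):
    im,d=ctrl.snapshot('scene');q=cloud('scene',d).reshape(-1,3)
    t=q[(abs(q[:,0]-.49)<.06)&(abs(q[:,1]+.412)<.09)&(q[:,2]>.06)&(q[:,2]<.13)];print(t.mean(0).round(4))
print(ctrl.close_job())
```

```text
[ 0.491  -0.4099  0.1064]
[ 0.491  -0.4102  0.1066]
[ 0.4911 -0.4101  0.1067]
[ 0.4912 -0.4099  0.1066]
the job is handed in; nothing more can be done
None
```

I handed the job in at about 51 s: all six injectors lie flat in their own wells, the lock is turned to its stop and the caddy hangs still on the hook with the gripper clear; the hand-in returned no verdict.

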